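# Snap the crepe tools into the clip rack

### The job

Put the two loose wooden crepe tools away on the sloping clip rack: snap the flat-bladed turner into the empty middle station, next to the brush that hangs there already, and the T-shaped spreader into the empty end station. Each goes head up the slope, its handle pressed fully home in both spring clips of its station and roughly centred between them, and is then let go; do not disturb the jar, the bowl or the shaker.

Things in the scene. Friction and masses are not known exactly. Their poses are not given: they have to be found in the camera images.
- turner: Loose beech crepe turner, about 75 g: round handle 20 mm in diameter, 180 mm long, then a flat blade 38 mm wide, 4 mm thick, centred at z = -8 mm. Origin: on the handle axis at mid-handle, 10 mm above the counter as it lies. x along the handle towards the blade, z up. It starts flat on the counter to the robot's left, blade away from the robot; it and the spreader may change places.
- turner_head (a point): The end of the turner's blade, at (225, 0, -8) mm in its frame.
- spreader: Loose beech T-shaped crepe spreader, about 80 g: round handle 20 mm in diameter, 180 mm long, with a crossbar 120 (y) by 18 (x) by 20 mm (z) centred 92 mm from the origin. Origin: on the handle axis at mid-handle, 10 mm above the counter as it lies. x along the handle towards the crossbar, z up. It starts flat on the counter, crossbar away from the robot.
- spreader_head (a point): The outer side of the spreader's crossbar, at (100, 0, 0) mm in its frame.
- rack: Fixed dark wooden rack on the robot's right: a board 320 mm wide and 215 mm long, sloping up at 27 degrees away from the robot, from about 40 to 140 mm high. Three stations side by side at y = +108 (end, empty), 0 (middle, empty) and -100 mm (a pastry brush, fixed). Origin: on the counter, 118 mm below that of clip_mid; x level, towards the high side, z up. Its place and yaw vary.
- clip_mid: Middle station (for the turner). Origin, 118 mm above the counter: where the handle axis's middle lies when a tool is fully home. x along the seated handle, up the slope away from the robot; z square out of the board (27 degrees from vertical, leaning to the robot); y across. A spring clip at x = -55 and another at +55 mm, 85 mm free between them; there the board face is at z = -26 mm.
- clip_mid_low (a point): Middle of the lower clip's throat, (-55, 0, +8) mm in clip_mid. A clip is 25 mm long (x): a fixed saddle with its top at z = -10 mm, and two sprung jaws (outer faces at y = +-19 mm, spreading by up to 6 mm each) with free-turning rollers of 4 mm radius, centred at z = +8 mm and 13 mm apart in the clear. All clips are alike.
- clip_mid_high (a point): Middle of the upper clip's throat, (55, 0, +8) mm in clip_mid. A handle is pushed straight in along -z of the station, about 10 to 15 N in all for the two clips of a station; once past the rollers (first touched at z = +17 mm, passed at about +6 mm) they press it on to the saddles and hold it.
- clip_end: End station (for the spreader), on the side away from the brush, 108 mm to +y of clip_mid, origin also 118 mm above the counter. Same axes, same clips as clip_mid.
- clip_end_low (a point): Middle of the lower clip's throat, (-55, 0, +8) mm in clip_end.
- clip_end_high (a point): Middle of the upper clip's throat, (55, 0, +8) mm in clip_end.
- jar: Bystander: jam jar, 68 mm wide, 105 mm high; origin under its centre.
- bowl: Bystander: white bowl, 100 mm wide, 50 mm high; origin under its centre.
- shaker: Bystander: aluminium sugar shaker, 60 mm wide, 110 mm high; origin under its centre.
Things that resemble listed ones, but are neither listed nor needed, are in the scene too. There is more than one size of the spreader; the one meant has the size given above.

How it is judged:
At the end, for the whole second after the job is handed in: The turner is home in the middle station and the spreader in the end station: mid-handle within 25 mm of the station's origin along the handle, 5 mm across and 4 mm out from (5 mm into) the board, handle within 0.12 rad of the station's x axis, head up the slope, both at rest (x of turner in the frame of clip_mid between -0.025 and 0.025 m and y of turner in the frame of clip_mid between -0.005 and 0.005 m and z of turner in the frame of clip_mid between -0.005 and 0.004 m and angle between the x axis of turner and the x axis of clip_mid, either way round below 0.12 rad and x of turner_head in the frame of clip_mid above 0 m and linear speed of each of turner, spreader below 0.02 m/s and x of spreader in the frame of clip_end between -0.025 and 0.025 m and y of spreader in the frame of clip_end between -0.005 and 0.005 m and z of spreader in the frame of clip_end between -0.005 and 0.004 m and angle between the x axis of spreader and the x axis of clip_end, either way round below 0.12 rad and x of spreader_head in the frame of clip_end above 0 m); the robot touches nothing.
It fails at once if the jar is moved by more than 30 mm (distance of jar from where it was at the start of the episode above 0.03 m).
It fails at once if the bowl is moved by more than 30 mm (distance of bowl from where it was at the start of the episode above 0.03 m).
It fails at once if the shaker is moved by more than 30 mm (distance of shaker from where it was at the start of the episode above 0.03 m).
It also fails if it takes over 53 s, if anything falls off the work surface, if the arm or the gripper's body presses on something with over 40 N, if the wrist force passes 120 N, or if a joint passes its speed limit or range.

### The arm

A 7-joint arm with a two-finger parallel gripper is mounted at the origin on the work surface. World frame = base frame: x ahead of the robot, y to its left, z up, the work surface at z = 0. Lengths are in m, angles in rad, forces in N, time in s.
With the tool pointing down it reaches from about 0.4 to 0.85 m from the base axis. Payload 4.5 kg.
Tool frame: the origin (TCP) lies midway between the tips of the shut fingers; the grasp point (between the pads) lies 19 mm behind it; z points along the fingers, y is the line along which they close (so a half turn about z gives the same grasp; the last joint's range is limited). The gripper opens to 88 mm and grips with 3 to 60 N. Pads are 18 mm wide; open, the fingers measure 123 mm over their backs; the gripper's body (75 mm by 187 mm) begins 45 mm behind the grasp point.
Start: joints at [1.3, 0.689, -0.195, 1.565, 0.157, 0.902, -0.215], TCP at [0.188, -0.596, 0.239] pointing down, gripper open.
Joint ranges: [-3.01, 3.01], [-0.46, 2.08], [-1.47, 1.51], [0.13, 2.56], [-1, 4.14], [0.04, 2.09], [-2.66, 2.66]. Speed limits (rad/s): [2.57, 2.57, 3.14, 3.14, 3.14, 3.14, 3.14].

### API

Orientations are given as a unit quaternion [x, y, z, w].
In Python, from plant import r gives the robot as it stands.
- The arm moves only by the tool carry_out, never from a script. Its argument "plan" is a list of rows, each an object with "rot": the turn, a rotation vector about the tool's x, y, z in rad, a list of three; "xyz": the shift along the tool's x, y, z in m, a list of three; "grip": the closure in counts, from 0 (fully open) to 255 (shut). In form: [{"rot": [wx, wy, wz], "xyz": [dx, dy, dz], "grip": grip}, ...]. A call has 1 to 8 rows; each row is the pose to reach, as a shift and turn from the pose commanded when the call began, along the tool's axes at that moment; what a row does not reach only later rows make up. A row lasts 1/12 s, in which the tool goes at most 41.7 mm and 7.16 degrees, less where a joint would pass 70% of its speed; a pose out of reach is approached as far as the arm can. A call with a gripper value outside its range is refused whole. The fingers move at their own pace and stop on an object; "squeeze" is the grip in N (left out, the last holds). Time passes only in rows, so rows that repeat a pose let the fingers close. It gives the time, the measured TCP pose, the force, the opening and the grip force at its end, in the units of the state.
- r.get_state(): the state, without advancing time (a new reading comes with each control period).
- r.snapshot(name): name is "scene" or "top"; returns the picture (400x640x3 uint8, red, green, blue); there is no depth.
- r.camera_params(name): a dict with "fx", "fy", "cx", "cy" (pixels), "position" and "attitude" of the camera in the world. Camera axes: x right, y down, z forward; pixel columns grow to the right and rows downward; lengths in m; the calibration is good to about 2 mm. A picture is of the moment at which its call begins. camera_params takes no time and is no camera call.
- r.finish_job(): hands the job in; it is judged then, once.
The state is a dict: "clock": time; "q": joint angles; "qd": joint speeds; "joint_torque": joint torques, N m; "tool_pos": TCP position; "eef_rot": TCP orientation; "contact_force": force on the tool from outside, world axes, zero at the start; "moment": the same for the moment, N m; "opening": opening from 0.0 (shut) to 1.0 (fully open); "finger_force": force on a finger pad.
Only numpy, scipy, OpenCV 4.12 (cv2) and the standard library are available. Lean on these libraries where they do the work, as an engineer would, in place of code of your own. Each camera call takes 0.05 s, during which the arm holds its last target. There are 200 camera calls.

## Working session

There is one attempt and no reset: what is moved stays moved. The work goes in short steps, Python scripts to look and compute and a tool call to move; the robot and the scene stay as the last step left them, time stands still between calls to the robot, and variables do not carry over. Pictures are saved under pics/ and viewed, at most 12 in all, crops included, and the job is handed in when it is done.

Besides the shell and the picture viewer there is one more tool, called by a JSON object that holds its "api" and its "payload", one argument or row to a line. carry_out: Moves the arm, as the interface text tells. Its arguments: {"type":"object","properties":{"plan":{"type":"array"},"squeeze":{"type":"number"}},"required":["plan"]}

```bash
ls; mkdir -p pics; python3 - <<'E'
from plant import r
import cv2
for n in("scene","top"):
    p=r.camera_params(n);print(n,p)
    cv2.imwrite(f"pics/{n}0.png",r.snapshot(n)[:,:,::-1])
print(r.get_state())
E
```

```text
pics
scene {'fx': 505.6711165407194, 'fy': 505.6711165407194, 'cx': 319.39240528303844, 'cy': 194.2289861639627, 'position': array([1.48865055, 0.32920603, 1.57097141]), 'attitude': array([ 0.57185708,  0.76456444, -0.24259448, -0.17195529])}
top {'fx': 446.70184448626725, 'fy': 446.70184448626725, 'cx': 317.0201050307744, 'cy': 206.41093274930867, 'position': array([0.47645257, 0.04607745, 1.35360119]), 'attitude': array([-0.70180286,  0.71195246, -0.02264112,  0.00915535])}
{'clock': 0.1, 'q': array([ 1.29985261,  0.6899003 , -0.19454824,  1.56620212,  0.15733528,
        0.90248321, -0.21512356]), 'qd': array([-0.00018535, -0.00101696, -0.002146  , -0.00195739,  0.00111476,
       -0.00076394, -0.00164704]), 'joint_torque': array([-3.43668486e-03, -5.28509831e+01, -1.27165563e+00, -1.53840530e+01,
       -5.25965332e-02,  1.96844696e-03,  5.00472026e-05]), 'tool_pos': array([ 0.18733437, -0.59569535,  0.23800093]), 'eef_rot': array([ 9.88406575e-01,  1.51828212e-01, -1.81274501e-04, -7.77566067e-04]), 'contact_force': array([-0.07871823,  0.4409534 ,  0.60157522]), 'moment': array([ 0.01029773,  0.04864844, -0.02771042]), 'finger_force': 0.0, 'opening': 0.9995351690156444}
```

View pics/top0.png

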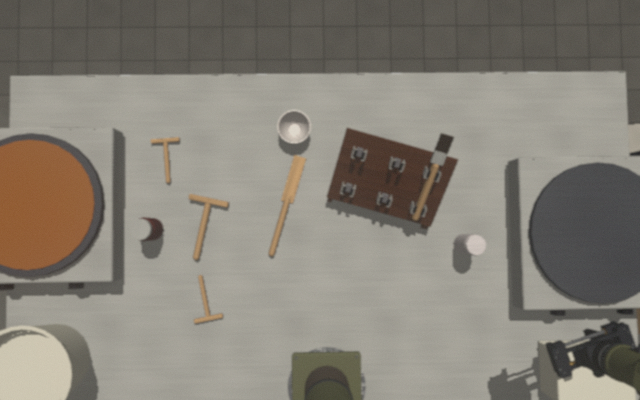

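View pics/scene0.png

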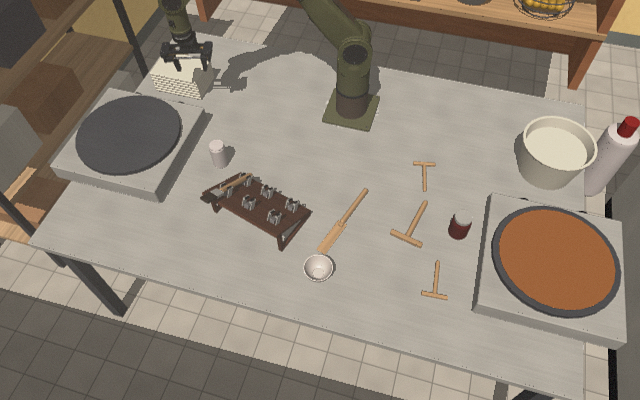

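The top view shows the turner from (272,255) to its blade end at (298,157). The large spreader (crossbar about 39 px, roughly 120 mm) has its bar at (208,202) and its handle end at (197,258). The rack is around (393,178), with the brush at (433,180). The bowl is at (294,127), the jar at (150,229) and the shaker at (472,245). Next I'll measure.

```bash
cat > h.py <<'E'
import numpy as np, cv2
from scipy.spatial.transform import Rotation as R
from plant import r
def cam(n):
    p=r.camera_params(n); return p,R.from_quat(p["attitude"]).as_matrix()
def ray(n,uv):
    p,M=cam(n); d=M@np.array([(uv[0]-p["cx"])/p["fx"],(uv[1]-p["cy"])/p["fy"],1]); return p["position"],d/np.linalg.norm(d)
def onz(n,uv,z):
    o,d=ray(n,uv); return o+d*(z-o[2])/d[2]
def tri(a,b):
    (o1,d1),(o2,d2)=ray("top",a),ray("scene",b)
    t=np.linalg.lstsq(np.c_[d1,-d2],o2-o1,rcond=None)[0]
    p,q=o1+t[0]*d1,o2+t[1]*d2; return (p+q)/2,np.linalg.norm(p-q)
def proj(n,X):
    p,M=cam(n); c=M.T@(np.asarray(X)-p["position"]); return np.array([p["fx"]*c[0]/c[2]+p["cx"],p["fy"]*c[1]/c[2]+p["cy"]])
E
python3 - <<'E'
from h import *
for n,bs in (("top",{"turner":(262,150,312,262),"spr":(184,188,234,265)}),("scene",{"turner":(312,182,375,255),"spr":(385,195,433,250)})):
    im=cv2.imread(f"pics/{n}0.png"); hsv=cv2.cvtColor(im,cv2.COLOR_BGR2HSV)
    for k,(a,b,c,d) in bs.items():
        m=cv2.inRange(hsv[b:d,a:c],(5,70,90),(25,255,255))
        cs=max(cv2.findContours(m,0,cv2.CHAIN_APPROX_NONE)[0],key=cv2.contourArea)
        m=cv2.drawContours(np.zeros_like(m),[cs],-1,255,-1)
        v,u=np.nonzero(m); P=np.array([onz(n,(x+a,y+b),.01) for x,y in zip(u,v)])[:,:2]
        c=P.mean(0); w,V=np.linalg.eigh(np.cov((P-c).T)); ax=V[:,1]*np.sign(V[0,1]); s=(P-c)@ax; t=(P-c)@np.array([-ax[1],ax[0]])
        print(n,k,c.round(4),"ax",ax.round(4),"ext",s.min().round(4),s.max().round(4),len(P))
        # slicewise centre & width
        for lo in np.arange(s.min(),s.max(),.02):
            q=t[(s>=lo)&(s<lo+.02)]; print("   s %.3f mid %.4f w %.4f"%(lo+.01,(q.min()+q.max())/2,np.ptp(q)))
t=cv2.imread("pics/top0.png")[120:240,320:470]; s=cv2.imread("pics/scene0.png")[165:255,195:320]
cv2.imwrite("pics/t1.png",cv2.resize(t,None,fx=5,fy=5,interpolation=cv2.INTER_CUBIC))
cv2.imwrite("pics/s1.png",cv2.resize(s,None,fx=6,fy=6,interpolation=cv2.INTER_CUBIC))
E
```

```text
top turner [0.5691 0.1069] ax [ 0.9554 -0.2953] ext -0.1846 0.1261 881
   s -0.175 mid 0.0001 w 0.0152
   s -0.155 mid 0.0001 w 0.0164
   s -0.135 mid -0.0001 w 0.0166
   s -0.115 mid -0.0002 w 0.0161
   s -0.095 mid -0.0001 w 0.0164
   s -0.075 mid 0.0003 w 0.0161
   s -0.055 mid 0.0002 w 0.0161
   s -0.035 mid 0.0001 w 0.0156
   s -0.015 mid -0.0002 w 0.0352
   s 0.005 mid -0.0001 w 0.0360
   s 0.025 mid -0.0003 w 0.0358
   s 0.045 mid 0.0001 w 0.0355
   s 0.065 mid -0.0001 w 0.0364
   s 0.085 mid -0.0001 w 0.0361
   s 0.105 mid 0.0002 w 0.0362
   s 0.125 mid -0.0001 w 0.0362
top spr [0.5047 0.3585] ax [ 0.9769 -0.2139] ext -0.1229 0.0651 555
   s -0.113 mid 0.0005 w 0.0168
   s -0.093 mid 0.0002 w 0.0171
   s -0.073 mid 0.0001 w 0.0164
   s -0.053 mid 0.0003 w 0.0171
   s -0.033 mid -0.0000 w 0.0169
   s -0.013 mid 0.0000 w 0.0165
   s 0.007 mid -0.0007 w 0.0171
   s 0.027 mid -0.0009 w 0.0171
   s 0.047 mid -0.0005 w 0.1168
   s 0.067 mid 0.0010 w 0.1162
scene turner [0.5732 0.107 ] ax [ 0.9598 -0.2806] ext -0.1908 0.1276 584
   s -0.181 mid 0.0006 w 0.0187
   s -0.161 mid 0.0003
[... 151 characters left out ...]
61 mid -0.0010 w 0.0185
   s -0.041 mid -0.0011 w 0.0189
   s -0.021 mid 0.0016 w 0.0354
   s -0.001 mid 0.0006 w 0.0366
   s 0.019 mid 0.0007 w 0.0373
   s 0.039 mid 0.0000 w 0.0362
   s 0.059 mid 0.0002 w 0.0369
   s 0.079 mid -0.0001 w 0.0367
   s 0.099 mid -0.0004 w 0.0365
   s 0.119 mid -0.0007 w 0.0364
scene spr [0.5132 0.3561] ax [ 0.9769 -0.2135] ext -0.1331 0.06 407
   s -0.123 mid 0.0007 w 0.0165
   s -0.103 mid 0.0003 w 0.0179
   s -0.083 mid 0.0005 w 0.0180
   s -0.063 mid -0.0001 w 0.0162
   s -0.043 mid -0.0005 w 0.0177
   s -0.023 mid -0.0002 w 0.0177
   s -0.003 mid 0.0001 w 0.0176
   s 0.017 mid -0.0012 w 0.0174
   s 0.037 mid -0.0013 w 0.1171
   s 0.057 mid -0.0004 w 0.1183
```

View pics/t1.png

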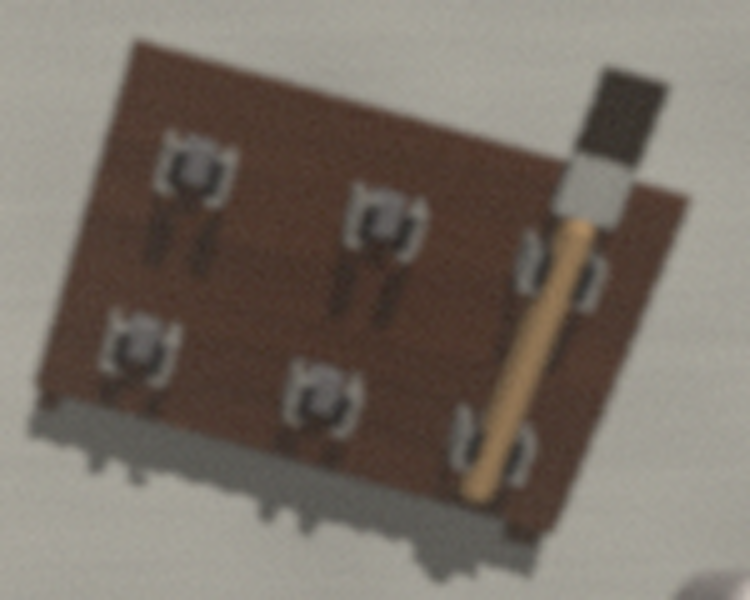

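View pics/s1.png

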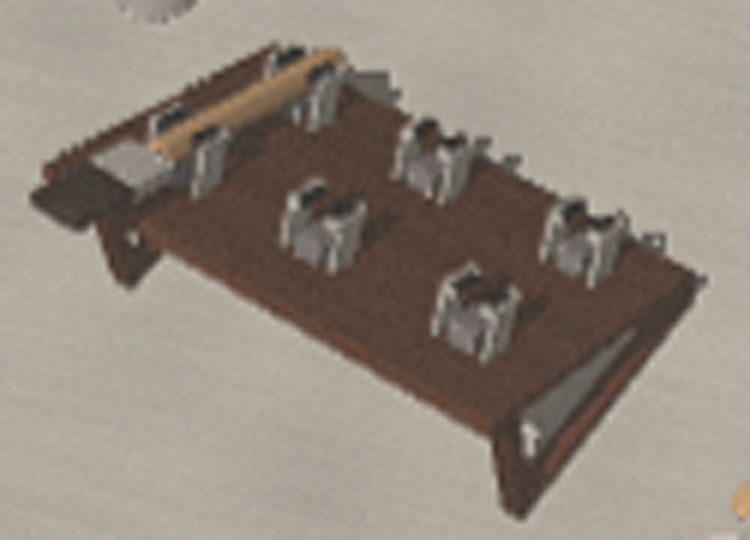

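The crops show the four empty clips clearly. In the top crop (5x, offset 320,120) the centres are about (196,169), (386,219), (141,347) and (324,396). In the scene crop (6x, offset 195,165) the jaw-top midpoints are about (487,281), (332,196), (592,213) and (447,134). The brush handle gives a line with a known lateral offset.

```bash
cat >> h.py <<'E'
T=np.radians(27)
def rackR(yaw): return R.from_euler('z',yaw).as_matrix()@R.from_euler('y',-T).as_matrix()
E
python3 - <<'E'
from h import *
from scipy.optimize import least_squares
P=[(55,108),(55,0),(-55,108),(-55,0)]
t=np.array([(196,169),(386,219),(141,347),(324,396)])/5+[320,120]-.4
s=np.array([(487,281),(332,196),(592,213),(447,134)])/6+[195,165]-.4
def edges(n,box):
    a,b,c,d=box
    hsv=cv2.cvtColor(cv2.imread(f"pics/{n}0.png"),cv2.COLOR_BGR2HSV)
    m=cv2.inRange(hsv[b:d,a:c],(8,85,105),(25,255,255)); cs=max(cv2.findContours(m,0,1)[0],key=cv2.contourArea)
    m=cv2.drawContours(np.zeros_like(m),[cs],-1,255,-1)
    v,u=np.nonzero(m); q=np.c_[u+a,v+b].astype(float); c=q.mean(0); ax=np.linalg.eigh(np.cov((q-c).T))[1][:,1]
    e=(q-c)@ax; print(n,"brush",len(q),c,ax,e.min(),e.max(),4*np.std((q-c)@[-ax[1],ax[0]])*.866); return c,ax
B={"top":edges("top",(408,160,445,222)),"scene":edges("scene",(215,168,256,196))}
def res(p,full=False,use=(1,1,1)):
    x,y,yaw,zt,zs=p; M=rackR(yaw); o=np.array([x,y,.118]); out=[]
    for q,uv,us in zip(P,t,s):
        out.append(proj("top",o+M@np.array([q[0],q[1],zt])/1000 if False else o+M@(np.array([q[0],q[1],zt*1000])/1000))-uv)
        out.append(proj("scene",o+M@(np.array([q[0],q[1],zs*1000])/1000))-us)
    out=[np.ravel(out)]
    for n,(c,ax) in B.items():
        nn=np.array([-ax[1],ax[0]])
        out.append([2*nn@(proj(n,o+M@np.array([xx,-.1,0]))-c) for xx in(-.05,.04)])
    return np.concatenate(out)
f=least_squares(res,[.6,-.18,-.25,.008,.014]); print(f.x.round(4),"\n",f.fun.round(2))
x,y,yaw=f.x[:3];M=rackR(yaw)
for nm,yy in(("mid",0),("end",.108)): print(nm,(np.array([x,y,.118])+M@[0,yy,0]).round(4))
# board corners from the dark mask in top
for c in [(135,40),(690,200),(40,385),(555,530)]:
    o,d=ray("top",np.array(c)/5+[320,120]-.4); k=M[:,2]; o0=np.array([x,y,.118])-.026*k
    print("corner local",(M.T@(o+d*((o0-o)@k)/(d@k)-np.array([x,y,.118]))).round(4))
# tool frames
for n,uv in(("turner",.0),):pass
E
```

```text
top brush 345 [425.40869565 191.25507246] [-0.36761997  0.92997611] -29.0454049760733 29.996184023270455 5.959565729815327
scene brush 130 [234.81538462 181.88461538] [-0.88286865  0.46962   ] -17.991662637492347 16.42156556113479 4.4289864689237834
[ 0.5911 -0.1823 -0.2917 -0.0193  0.0083] 
 [-0.11 -0.18 -0.3   0.51 -0.67  0.52 -0.05  0.18 -0.22 -0.35 -0.07 -0.27
 -0.7   0.15 -0.6  -0.68 -0.48 -0.47 -0.32 -0.56]
mid [ 0.5911 -0.1823  0.118 ]
end [ 0.6222 -0.0788  0.118 ]
corner local [ 0.1131  0.1601 -0.026 ]
corner local [ 0.1124 -0.156  -0.026 ]
corner local [-0.0986  0.1564 -0.026 ]
corner local [-0.0975 -0.157  -0.026 ]
```

```bash
cat >> h.py <<'E'
YAW=-0.2917
MID=np.array([.5954,-.1836,.118]); END=MID+rackR(YAW)@[0,.108,0]
TUR=(np.array([.478,.135,.010]),-.295); SPR=(np.array([.4725,.3653,.010]),-.226)
def toolR(yaw,tilt):
    S=R.from_euler('z',yaw).as_matrix()@R.from_euler('y',-tilt).as_matrix()
    return S@np.diag([1,-1,-1])
def go(*wps):
    """from the present pose: rot/xyz rows to each (pos,Rot)"""
    s=r.get_state(); p=s["tool_pos"]; M=R.from_quat(s["eef_rot"]).as_matrix()
    np.set_printoptions(suppress=True)
    for P,Q in wps:
        print("rot",R.from_matrix(M.T@Q).as_rotvec().round(3).tolist(),"xyz",(M.T@(np.asarray(P)-p)).round(4).tolist(),"dist",np.linalg.norm(P-p).round(3))
E
python3 - <<'E'
from h import *
print("jar",onz("top",(155,229),.1),onz("top",(146,229),.05),"shaker",onz("top",(476,244),.11))
q=toolR(TUR[1],0); c=TUR[0]+q[:,0]*.01
go(([.45,-.25,.28],q),(c+[0,0,.12],q),([c[0],c[1],.003],q))
E
```

```text
jar [0.47603379 0.47383709 0.1       ] [0.47640221 0.51677358 0.05      ] shaker [ 0.42088858 -0.42094555  0.11      ]
rot [-0.002, 0.001, 0.6] xyz [0.3543, -0.251, -0.0416] dist 0.436
rot [-0.002, 0.001, 0.6] xyz [0.5048, -0.604, 0.1089] dist 0.795
rot [-0.002, 0.001, 0.6] xyz [0.5049, -0.6037, 0.2359] dist 0.822
```

{"api": "carry_out", "payload": {
  "plan": [
    {"rot": [0, 0, 0.1], "xyz": [0.03, -0.02, -0.01], "grip": 0},
    {"rot": [0, 0, 0.2], "xyz": [0.064, -0.045, -0.02], "grip": 0},
    {"rot": [0, 0, 0.3], "xyz": [0.096, -0.068, -0.03], "grip": 0},
    {"rot": [0, 0, 0.4], "xyz": [0.13, -0.09, -0.04], "grip": 0},
    {"rot": [0, 0, 0.5], "xyz": [0.16, -0.115, -0.04], "grip": 0},
    {"rot": [0, 0, 0.6], "xyz": [0.19, -0.14, -0.04], "grip": 0},
    {"rot": [0, 0, 0.6], "xyz": [0.225, -0.16, -0.04], "grip": 0},
    {"rot": [0, 0, 0.6], "xyz": [0.255, -0.18, -0.04], "grip": 0}
  ],
  "squeeze": 40
}}

```text
clock: 0.77
tool_pos: [0.3782, -0.3456, 0.2787]
eef_rot: [0.989, -0.147, 0.0, -0.0]
contact_force: [0.5, -0.2, -0.3]
opening: 0.997
finger_force: 0.0
```

```bash
python3 - <<'E'
from h import *
q=toolR(TUR[1],0); c=TUR[0]+q[:,0]*.01
s=r.get_state();print(s["tool_pos"],s["clock"],s["contact_force"])
go(([.45,-.25,.28],q),(c+[0,0,.13],q))
im=r.snapshot("top"); hsv=cv2.cvtColor(im,cv2.COLOR_RGB2HSV)[205:250,130:175]
cv2.imwrite("pics/jar.png",cv2.resize(np.hstack([im[205:250,130:175],r.snapshot("scene")[195:240,435:480]])[:,:,::-1],None,fx=8,fy=8,interpolation=cv2.INTER_CUBIC))
E
```

```text
[ 0.37818633 -0.34560462  0.27871154] 0.7667 [ 0.48577597 -0.1873354  -0.28299673]
rot [-0.0, -0.0, 0.001] xyz [0.041, -0.1123, -0.0012] dist 0.12
rot [-0.0, -0.0, 0.001] xyz [-0.0339, -0.4888, 0.1389] dist 0.509
```

View pics/jar.png

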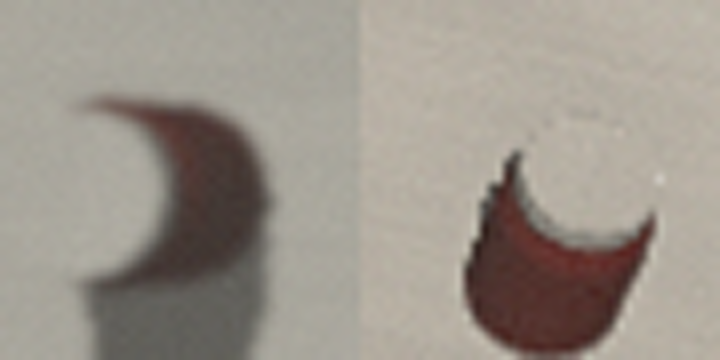

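The jar's near edge (base right edge at column 163.5, lid edge at 151) works out at y ≈ 0.48. That leaves about 25 mm of clearance for the gripper body. Going to the turner.

{"api": "carry_out", "payload": {
  "plan": [
    {"rot": [0, 0, 0], "xyz": [0.02, -0.035, 0], "grip": 0},
    {"rot": [0, 0, 0], "xyz": [0.035, -0.07, 0], "grip": 0},
    {"rot": [0, 0, 0], "xyz": [0.04, -0.11, 0], "grip": 0},
    {"rot": [0, 0, 0], "xyz": [0.03, -0.15, 0], "grip": 0},
    {"rot": [0, 0, 0], "xyz": [0.02, -0.19, 0], "grip": 0},
    {"rot": [0, 0, 0], "xyz": [0.01, -0.23, 0], "grip": 0},
    {"rot": [0, 0, 0], "xyz": [0.005, -0.27, 0], "grip": 0},
    {"rot": [0, 0, 0], "xyz": [0, -0.31, 0.005], "grip": 0}
  ]
}}

```text
clock: 1.53
tool_pos: [0.467, -0.0503, 0.2742]
eef_rot: [0.989, -0.148, 0.001, 0.0]
contact_force: [1.6, -0.7, -0.2]
opening: 0.998
finger_force: 0.0
```

{"api": "carry_out", "payload": {
  "plan": [
    {"rot": [0, 0, 0], "xyz": [-0.01, -0.035, 0.01], "grip": 80},
    {"rot": [0, 0, 0], "xyz": [-0.02, -0.07, 0.03], "grip": 80},
    {"rot": [0, 0, 0], "xyz": [-0.03, -0.105, 0.05], "grip": 80},
    {"rot": [0, 0, 0], "xyz": [-0.034, -0.14, 0.07], "grip": 80},
    {"rot": [0, 0, 0], "xyz": [-0.034, -0.165, 0.1], "grip": 80},
    {"rot": [0, 0, 0], "xyz": [-0.034, -0.179, 0.135], "grip": 80},
    {"rot": [0, 0, 0], "xyz": [-0.034, -0.179, 0.15], "grip": 80},
    {"rot": [0, 0, 0], "xyz": [-0.034, -0.179, 0.15], "grip": 80}
  ]
}}

```text
clock: 2.2
tool_pos: [0.4845, 0.1298, 0.1203]
eef_rot: [0.989, -0.146, -0.003, 0.002]
contact_force: [-0.2, -0.3, -0.1]
opening: 0.688
finger_force: 0.0
```

```bash
python3 - <<'E'
from h import *
q=toolR(TUR[1],0); c=TUR[0]+q[:,0]*.01
s=r.get_state();print(s["tool_pos"],s["clock"],s["contact_force"],s["opening"])
go(([c[0],c[1],.003],q))if 0 else go(([c[0],c[1],.003],q),)
cv2.imwrite("pics/g1.png",cv2.resize(np.hstack([r.snapshot("top")[130:280,230:330],r.snapshot("scene")[130:280,300:400]])[:,:,::-1],None,fx=4,fy=4))
E
```

```text
[0.48445181 0.12977982 0.12033001] 2.2 [-0.17350578 -0.30545789 -0.06540518] 0.6882419863386402
rot [0.004, 0.006, 0.002] xyz [0.003, -0.0036, 0.1173] dist 0.117
```

View pics/g1.png

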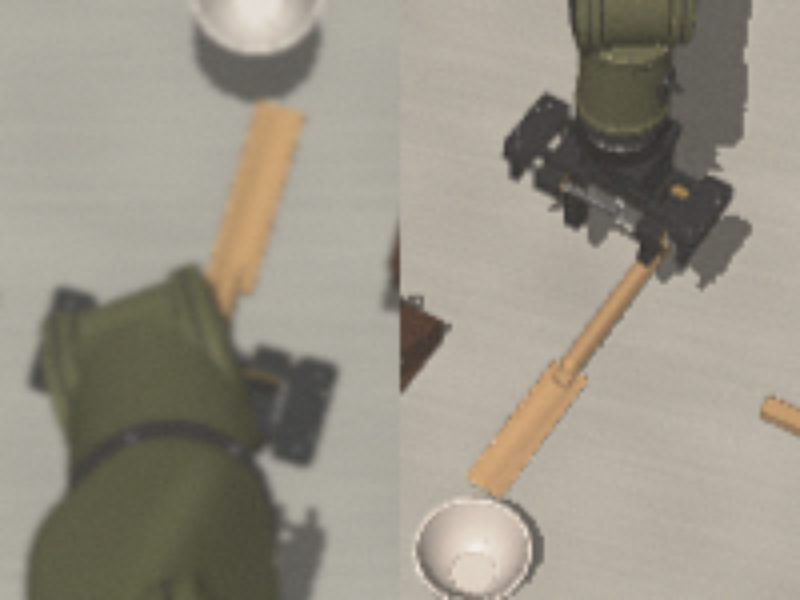

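The open fingers straddle the turner's handle with the blade ahead, and the bowl is clear of it. Descending.

{"api": "carry_out", "payload": {
  "plan": [
    {"rot": [0, 0, 0], "xyz": [0.003, -0.003, 0.03], "grip": 80},
    {"rot": [0, 0, 0], "xyz": [0.003, -0.003, 0.06], "grip": 80},
    {"rot": [0, 0, 0], "xyz": [0.003, -0.003, 0.085], "grip": 80},
    {"rot": [0, 0, 0], "xyz": [0.003, -0.003, 0.1], "grip": 80},
    {"rot": [0, 0, 0], "xyz": [0.003, -0.003, 0.108], "grip": 80},
    {"rot": [0, 0, 0], "xyz": [0.003, -0.003, 0.112], "grip": 80},
    {"rot": [0, 0, 0], "xyz": [0.003, -0.003, 0.112], "grip": 80},
    {"rot": [0, 0, 0], "xyz": [0.003, -0.003, 0.112], "grip": 80}
  ]
}}

```text
clock: 2.97
tool_pos: [0.4912, 0.1316, 0.0129]
eef_rot: [0.989, -0.147, 0.001, -0.0]
contact_force: [-0.3, 0.1, 0.3]
opening: 0.685
finger_force: 0.0
```

```bash
python3 - <<'E'
from h import *
q=toolR(TUR[1],0); c=TUR[0]+q[:,0]*.01
go(([c[0],c[1],.003],q),)
E
```

```text
rot [-0.001, -0.002, -0.001] xyz [-0.0037, 0.0006, 0.0099] dist 0.011
```

{"api": "carry_out", "payload": {
  "plan": [
    {"rot": [0, 0, 0], "xyz": [-0.003, 0, 0.006], "grip": 80},
    {"rot": [0, 0, 0], "xyz": [-0.003, 0, 0.009], "grip": 80},
    {"rot": [0, 0, 0], "xyz": [-0.003, 0, 0.009], "grip": 80},
    {"rot": [0, 0, 0], "xyz": [-0.003, 0, 0.009], "grip": 255},
    {"rot": [0, 0, 0], "xyz": [-0.003, 0, 0.009], "grip": 255},
    {"rot": [0, 0, 0], "xyz": [-0.003, 0, 0.009], "grip": 255},
    {"rot": [0, 0, 0], "xyz": [-0.003, 0, 0.009], "grip": 255},
    {"rot": [0, 0, 0], "xyz": [-0.003, 0, 0.009], "grip": 255}
  ],
  "squeeze": 50
}}

```text
clock: 3.63
tool_pos: [0.4875, 0.1326, 0.0028]
eef_rot: [0.989, -0.147, 0.0, 0.0]
contact_force: [0.1, -0.6, -0.3]
opening: 0.331
finger_force: 0.0
```

{"api": "carry_out", "payload": {
  "plan": [
    {"rot": [0, 0, 0], "xyz": [0, 0, 0], "grip": 255},
    {"rot": [0, 0, 0], "xyz": [0, 0, 0], "grip": 255},
    {"rot": [0, 0, 0], "xyz": [0, 0, 0], "grip": 255}
  ]
}}

```text
clock: 3.88
tool_pos: [0.4875, 0.1326, 0.0027]
eef_rot: [0.989, -0.147, 0.0, 0.0]
contact_force: [0.2, -0.3, 0.1]
opening: 0.209
finger_force: 50.0
```

{"api": "carry_out", "payload": {
  "plan": [
    {"rot": [0, 0, 0], "xyz": [0, 0, -0.02], "grip": 255},
    {"rot": [0, 0, 0], "xyz": [0, 0, -0.05], "grip": 255},
    {"rot": [0, 0, 0], "xyz": [0, 0, -0.085], "grip": 255},
    {"rot": [0, 0, 0], "xyz": [0, 0, -0.12], "grip": 255},
    {"rot": [0, 0, 0], "xyz": [0, 0, -0.16], "grip": 255},
    {"rot": [0, 0, 0], "xyz": [0, 0, -0.2], "grip": 255},
    {"rot": [0, 0, 0], "xyz": [0, 0, -0.23], "grip": 255},
    {"rot": [0, 0, 0], "xyz": [0, 0, -0.23], "grip": 255}
  ]
}}

```text
clock: 4.55
tool_pos: [0.4906, 0.1335, 0.2383]
eef_rot: [0.989, -0.147, 0.005, -0.003]
contact_force: [-0.1, -0.6, -1.0]
opening: 0.209
finger_force: 50.0
```

```bash
python3 - <<'E'
from h import *
# turner in hand relative to TCP: axis 7.3 mm behind tip, grip x from top view
S=rackR(YAW); Q=toolR(YAW,T)
print(r.get_state()["tool_pos"],r.get_state()["finger_force"])
tc=lambda z:MID+S@[.009,0,z-.0073]
go((tc(.09),Q),(tc(.03),Q))
ims=[r.snapshot("top")[100:280,220:370],r.snapshot("scene")[100:280,270:420]]
cv2.imwrite("pics/g2.png",cv2.resize(np.hstack(ims)[:,:,::-1],None,fx=2.6,fy=2.6))
# blade yaw, in hand, from top: blade at height ~.23
hsv=cv2.cvtColor(ims[0],cv2.COLOR_RGB2HSV); m=cv2.inRange(hsv,(5,70,90),(25,255,255))
cs=max(cv2.findContours(m,0,1)[0],key=cv2.contourArea); b=cv2.boxPoints(cv2.minAreaRect(cs))+[220,100]
print(np.array([onz("top",p,.23) for p in b]).round(4))
E
```

```text
[0.49058729 0.13346362 0.2382952 ] 49.999380111694336
rot [-0.005, 0.462, -0.005] xyz [0.1627, 0.2732, 0.0422] dist 0.321
rot [-0.005, 0.462, -0.005] xyz [0.1895, 0.2734, 0.0959] dist 0.346
[[0.5427 0.1408 0.23  ]
 [0.702  0.0896 0.23  ]
 [0.6895 0.0514 0.23  ]
 [0.5303 0.1029 0.23  ]]
```

View pics/g2.png

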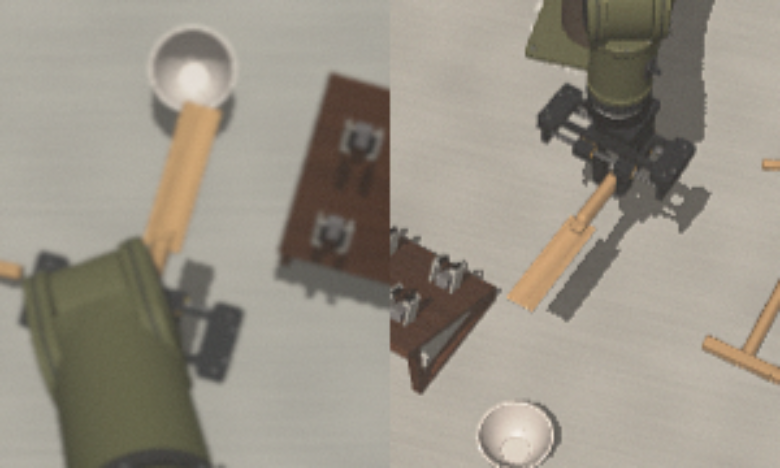

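The turner is held straight, with its blade end 215 mm from the TCP as expected, so the grip is 10 mm ahead of mid-handle. Carrying it to 90 mm over the middle station.

{"api": "carry_out", "payload": {
  "plan": [
    {"rot": [0, 0.06, 0], "xyz": [0.018, 0.03, 0], "grip": 255},
    {"rot": [0, 0.12, 0], "xyz": [0.038, 0.063, 0], "grip": 255},
    {"rot": [0, 0.2, 0], "xyz": [0.058, 0.096, 0.005], "grip": 255},
    {"rot": [0, 0.28, 0], "xyz": [0.077, 0.128, 0.01], "grip": 255},
    {"rot": [0, 0.36, 0], "xyz": [0.097, 0.16, 0.015], "grip": 255},
    {"rot": [0, 0.42, 0], "xyz": [0.116, 0.193, 0.025], "grip": 255},
    {"rot": [0, 0.462, 0], "xyz": [0.135, 0.225, 0.034], "grip": 255},
    {"rot": [0, 0.462, 0], "xyz": [0.152, 0.255, 0.04], "grip": 255}
  ]
}}

```text
clock: 5.32
tool_pos: [0.5551, -0.1, 0.221]
eef_rot: [0.969, -0.142, 0.201, 0.032]
contact_force: [0.5, -0.5, -1.0]
opening: 0.212
finger_force: 50.0
```

{"api": "carry_out", "payload": {
  "plan": [
    {"rot": [0, 0, 0], "xyz": [0.008, 0.016, 0], "grip": 255},
    {"rot": [0, 0, 0], "xyz": [0.008, 0.016, 0], "grip": 255},
    {"rot": [0, 0, 0], "xyz": [0.008, 0.016, 0], "grip": 255},
    {"rot": [0, 0, 0], "xyz": [0.008, 0.016, 0], "grip": 255}
  ]
}}

```text
clock: 5.65
tool_pos: [0.5582, -0.1177, 0.2255]
eef_rot: [0.968, -0.144, 0.202, 0.032]
contact_force: [0.7, 0.3, -0.7]
opening: 0.213
finger_force: 50.0
```

```bash
python3 - <<'E'
from h import *
S=rackR(YAW); Q=toolR(YAW,T); s=r.get_state(); print(s["tool_pos"],s["contact_force"])
tc=lambda z:MID+S@[.009,0,z-.0073]
go((tc(.09),Q),(tc(.03),Q))
ims=[r.snapshot("top")[100:250,310:480],r.snapshot("scene")[130:280,180:350]]
cv2.imwrite("pics/g3.png",cv2.resize(np.hstack(ims)[:,:,::-1],None,fx=2.35,fy=2.35,interpolation=2))
E
```

```text
[ 0.55817229 -0.11765473  0.2255312 ] [ 0.74310937  0.33362037 -0.67261706]
rot [0.006, 0.059, -0.002] xyz [0.0112, 0.0522, 0.0376] dist 0.065
rot [0.006, 0.059, -0.002] xyz [0.0147, 0.0519, 0.0975] dist 0.111
```

View pics/g3.png

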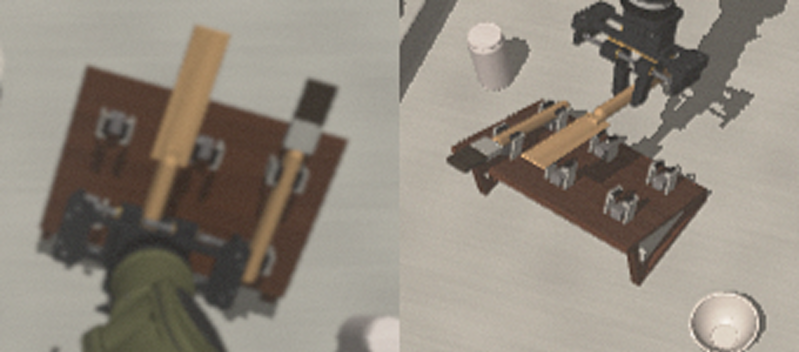

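The turner is over the rack between the end and middle stations and still 52 mm short sideways. Continuing.

{"api": "carry_out", "payload": {
  "plan": [
    {"rot": [0.006, 0.03, 0], "xyz": [0.004, 0.02, 0.01], "grip": 255},
    {"rot": [0.006, 0.059, 0], "xyz": [0.008, 0.035, 0.02], "grip": 255},
    {"rot": [0.006, 0.059, 0], "xyz": [0.011, 0.052, 0.03], "grip": 255},
    {"rot": [0.006, 0.059, 0], "xyz": [0.011, 0.052, 0.0376], "grip": 255},
    {"rot": [0.006, 0.059, 0], "xyz": [0.011, 0.052, 0.0376], "grip": 255},
    {"rot": [0.006, 0.059, 0], "xyz": [0.011, 0.052, 0.0376], "grip": 255},
    {"rot": [0.006, 0.059, 0], "xyz": [0.011, 0.052, 0.0376], "grip": 255}
  ]
}}

```text
clock: 6.33
tool_pos: [0.5786, -0.1776, 0.2144]
eef_rot: [0.965, -0.141, 0.217, 0.031]
contact_force: [-0.2, 0.9, -1.0]
opening: 0.211
finger_force: 50.0
```

```bash
python3 - <<'E'
from h import *
S=rackR(YAW); Q=toolR(YAW,T); s=r.get_state(); print(s["tool_pos"],s["contact_force"])
tc=lambda z:MID+S@[.009,0,z-.0073]
go((tc(.09),Q),(tc(.025),Q))
E
```

```text
[ 0.57858954 -0.17759775  0.21438282] [-0.22431522  0.9402652  -0.98494062]
rot [-0.002, 0.03, 0.001] xyz [-0.0185, 0.0009, 0.0118] dist 0.022
rot [-0.002, 0.03, 0.001] xyz [-0.0166, 0.0011, 0.0768] dist 0.079
```

{"api": "carry_out", "payload": {
  "plan": [
    {"rot": [0, 0.03, 0], "xyz": [-0.0185, 0.001, 0.0118], "grip": 255},
    {"rot": [0, 0.03, 0], "xyz": [-0.0185, 0.001, 0.0118], "grip": 255},
    {"rot": [0, 0.03, 0], "xyz": [-0.0185, 0.001, 0.0118], "grip": 255},
    {"rot": [0, 0.03, 0], "xyz": [-0.0185, 0.001, 0.0118], "grip": 255},
    {"rot": [0, 0.03, 0], "xyz": [-0.0185, 0.001, 0.0118], "grip": 255},
    {"rot": [0, 0.03, 0], "xyz": [-0.0185, 0.001, 0.0118], "grip": 255}
  ]
}}

```text
clock: 6.83
tool_pos: [0.5773, -0.1814, 0.2132]
eef_rot: [0.966, -0.142, 0.216, 0.031]
contact_force: [-0.6, 0.3, -1.3]
opening: 0.209
finger_force: 50.0
```

```bash
python3 - <<'E'
from h import *
S=rackR(YAW); Q=toolR(YAW,T); s=r.get_state(); print(s["tool_pos"],s["contact_force"],s["q"].round(3),s["qd"].round(3))
tc=lambda z:MID+S@[.009,0,z-.0073]
go((tc(.09),Q),(tc(.025),Q))
E
```

```text
[ 0.57733627 -0.18137138  0.21316391] [-0.58342079  0.32617137 -1.29400876] [ 0.214  0.584 -0.005  2.097  1.009  0.043 -2.654] [ 0.001  0.002  0.002 -0.    -0.    -0.     0.   ]
rot [-0.001, 0.032, -0.001] xyz [-0.0179, -0.003, 0.0108] dist 0.021
rot [-0.001, 0.032, -0.001] xyz [-0.0158, -0.003, 0.0758] dist 0.077
```

Joint 6 is at its 0.04 stop: with a square grasp the wrist can't lean the full 27°. I'll set the turner down and regrip it with the tool pitched about 0.28 rad relative to the handle, so the arm leans less at the rack.

```bash
python3 - <<'E'
from h import *
Q=toolR(TUR[1],0)
go(([.54,.0,.27],Q),([.48,.13,.2],Q))
E
```

```text
rot [-0.002, -0.439, 0.002] xyz [-0.0556, -0.163, -0.0887] dist 0.194
rot [-0.002, -0.439, 0.002] xyz [-0.1713, -0.2701, -0.0655] dist 0.326
```

{"api": "carry_out", "payload": {
  "plan": [
    {"rot": [0, 0, 0], "xyz": [0, -0.01, -0.03], "grip": 255},
    {"rot": [0, -0.06, 0], "xyz": [-0.01, -0.04, -0.055], "grip": 255},
    {"rot": [0, -0.12, 0], "xyz": [-0.025, -0.075, -0.075], "grip": 255},
    {"rot": [0, -0.2, 0], "xyz": [-0.04, -0.115, -0.085], "grip": 255},
    {"rot": [0, -0.28, 0], "xyz": [-0.055, -0.15, -0.089], "grip": 255},
    {"rot": [0, -0.36, 0], "xyz": [-0.075, -0.18, -0.085], "grip": 255},
    {"rot": [0, -0.42, 0], "xyz": [-0.1, -0.21, -0.08], "grip": 255},
    {"rot": [0, -0.44, 0], "xyz": [-0.125, -0.235, -0.075], "grip": 255}
  ]
}}

```text
clock: 7.5
tool_pos: [0.5081, 0.0878, 0.228]
eef_rot: [0.989, -0.147, -0.0, -0.002]
contact_force: [1.2, 0.9, -1.5]
opening: 0.211
finger_force: 50.0
```

```bash
python3 - <<'E'
from h import *
Q=toolR(TUR[1],0); s=r.get_state(); print(s["q"].round(3))
go(([.48,.13,.12],Q),)
E
```

```text
[ 0.112  0.613 -0.596  1.893  0.472  0.776 -2.609]
rot [-0.005, 0.001, 0.001] xyz [-0.0391, -0.0317, 0.1082] dist 0.119
```

{"api": "carry_out", "payload": {
  "plan": [
    {"rot": [0, 0, 0], "xyz": [-0.015, -0.012, 0.035], "grip": 255},
    {"rot": [0, 0, 0], "xyz": [-0.03, -0.025, 0.07], "grip": 255},
    {"rot": [0, 0, 0], "xyz": [-0.039, -0.032, 0.105], "grip": 255},
    {"rot": [0, 0, 0], "xyz": [-0.039, -0.032, 0.14], "grip": 255},
    {"rot": [0, 0, 0], "xyz": [-0.039, -0.032, 0.17], "grip": 255},
    {"rot": [0, 0, 0], "xyz": [-0.039, -0.032, 0.195], "grip": 255},
    {"rot": [0, 0, 0], "xyz": [-0.039, -0.032, 0.21], "grip": 255},
    {"rot": [0, 0, 0], "xyz": [-0.039, -0.032, 0.213], "grip": 255}
  ]
}}

```text
clock: 8.17
tool_pos: [0.4768, 0.1275, 0.0127]
eef_rot: [0.989, -0.145, -0.002, 0.0]
contact_force: [0.2, -0.2, -0.7]
opening: 0.211
finger_force: 50.0
```

{"api": "carry_out", "payload": {
  "plan": [
    {"rot": [0, 0, 0], "xyz": [0, 0, 0], "grip": 255},
    {"rot": [0, 0, 0], "xyz": [0, 0, 0], "grip": 255}
  ]
}}

```text
clock: 8.33
tool_pos: [0.4785, 0.1277, 0.0158]
eef_rot: [0.989, -0.146, 0.0, -0.001]
contact_force: [-0.6, 0.9, -1.1]
opening: 0.212
finger_force: 50.0
```

Down the last 12 mm, release, then lift and half-turn the tool with its new pitch.

{"api": "carry_out", "payload": {
  "plan": [
    {"rot": [0, 0, 0], "xyz": [0, 0, 0.006], "grip": 255},
    {"rot": [0, 0, 0], "xyz": [0, 0, 0.012], "grip": 255},
    {"rot": [0, 0, 0], "xyz": [0, 0, 0.012], "grip": 255},
    {"rot": [0, 0, 0], "xyz": [0, 0, 0.012], "grip": 80},
    {"rot": [0, 0, 0], "xyz": [0, 0, 0.012], "grip": 80},
    {"rot": [0, 0, 0], "xyz": [0, 0, 0.012], "grip": 80},
    {"rot": [0, 0, 0], "xyz": [0, 0, 0.012], "grip": 80},
    {"rot": [0, 0, 0], "xyz": [0, 0, 0.012], "grip": 80}
  ]
}}

```text
clock: 9.0
tool_pos: [0.478, 0.1276, 0.0034]
eef_rot: [0.989, -0.146, -0.0, -0.001]
contact_force: [0.8, -0.3, -0.2]
opening: 0.566
finger_force: 0.0
```

{"api": "carry_out", "payload": {
  "plan": [
    {"rot": [0, 0, 0], "xyz": [0, 0, -0.03], "grip": 80},
    {"rot": [0, 0, 0], "xyz": [0, 0, -0.06], "grip": 80},
    {"rot": [0, 0, 0.1], "xyz": [0, 0, -0.1], "grip": 80},
    {"rot": [0, 0, 0.2], "xyz": [0, 0, -0.1], "grip": 80},
    {"rot": [0, 0, 0.32], "xyz": [0, 0, -0.1], "grip": 80},
    {"rot": [0, 0, 0.44], "xyz": [0, 0, -0.1], "grip": 80},
    {"rot": [0, 0, 0.56], "xyz": [0, 0, -0.1], "grip": 80},
    {"rot": [0, 0, 0.68], "xyz": [0, 0, -0.1], "grip": 80}
  ]
}}

```text
clock: 9.67
tool_pos: [0.478, 0.1275, 0.1035]
eef_rot: [0.883, -0.47, -0.0, -0.001]
contact_force: [-0.3, 0.2, -0.5]
opening: 0.685
finger_force: 0.0
```

```bash
python3 - <<'E'
from h import *
s=r.get_state(); print(s["tool_pos"],s["opening"],s["q"].round(3))
E
```

```text
[0.47801108 0.12749193 0.10353272] 0.6851464317345316 [-0.422  0.76   0.114  2.077 -0.26   0.317 -2.641]
```

The turn was going the wrong way: joint 7 is at its stop. Reversing.

{"api": "carry_out", "payload": {
  "plan": [
    {"rot": [0, 0, -0.12], "xyz": [0, 0, 0], "grip": 80},
    {"rot": [0, 0, -0.24], "xyz": [0, 0, 0], "grip": 80},
    {"rot": [0, 0, -0.36], "xyz": [0, 0, 0], "grip": 80},
    {"rot": [0, 0, -0.48], "xyz": [0, 0, 0], "grip": 80},
    {"rot": [0, 0, -0.6], "xyz": [0, 0, 0], "grip": 80},
    {"rot": [0, 0, -0.72], "xyz": [0, 0, 0], "grip": 80},
    {"rot": [0, 0, -0.84], "xyz": [0, 0, 0], "grip": 80},
    {"rot": [0, 0, -0.96], "xyz": [0, 0, 0], "grip": 80}
  ]
}}

```text
clock: 10.33
tool_pos: [0.4779, 0.1274, 0.1033]
eef_rot: [1.0, -0.003, -0.0, -0.001]
contact_force: [-0.3, -0.6, 0.8]
opening: 0.687
finger_force: 0.0
```

{"api": "carry_out", "payload": {
  "plan": [
    {"rot": [0, 0, -0.12], "xyz": [0, 0, 0], "grip": 80},
    {"rot": [0, 0, -0.24], "xyz": [0, 0, 0], "grip": 80},
    {"rot": [0, 0, -0.36], "xyz": [0, 0, 0], "grip": 80},
    {"rot": [0, 0, -0.48], "xyz": [0, 0, 0], "grip": 80},
    {"rot": [0, 0, -0.6], "xyz": [0, 0, 0], "grip": 80},
    {"rot": [0, 0, -0.72], "xyz": [0, 0, 0], "grip": 80},
    {"rot": [0, 0, -0.84], "xyz": [0, 0, 0], "grip": 80},
    {"rot": [0, 0, -0.96], "xyz": [0, 0, 0], "grip": 80}
  ]
}}

```text
clock: 11.0
tool_pos: [0.4779, 0.1272, 0.1033]
eef_rot: [0.888, 0.459, 0.0, -0.001]
contact_force: [-0.7, 0.5, 0.3]
opening: 0.692
finger_force: 0.0
```

{"api": "carry_out", "payload": {
  "plan": [
    {"rot": [0, 0, -0.12], "xyz": [0, 0, 0], "grip": 80},
    {"rot": [0, 0, -0.24], "xyz": [0, 0, 0], "grip": 80},
    {"rot": [0, 0, -0.36], "xyz": [0, 0, 0], "grip": 80},
    {"rot": [0, 0, -0.48], "xyz": [0, 0, 0], "grip": 80},
    {"rot": [0, 0, -0.6], "xyz": [0, 0, 0], "grip": 80},
    {"rot": [0, 0, -0.72], "xyz": [0, 0, 0], "grip": 80},
    {"rot": [0, 0, -0.84], "xyz": [0, 0, 0], "grip": 80},
    {"rot": [0, 0, -0.96], "xyz": [0, 0, 0], "grip": 80}
  ]
}}

```text
clock: 11.67
tool_pos: [0.4779, 0.1271, 0.1033]
eef_rot: [0.576, 0.817, 0.0, -0.0]
contact_force: [-0.1, -1.6, -0.4]
opening: 0.687
finger_force: 0.0
```

```bash
cat >> h.py <<'E'
H=np.diag([-1,-1,1.])
def meas(n,box,z=.01):
    a,b,c,d=box; im=r.snapshot(n)[b:d,a:c]
    m=cv2.inRange(cv2.cvtColor(im,cv2.COLOR_RGB2HSV),(5,70,90),(25,255,255))
    cs=max(cv2.findContours(m,0,1)[0],key=cv2.contourArea); m=cv2.drawContours(np.zeros_like(m),[cs],-1,255,-1)
    v,u=np.nonzero(m); P=np.array([onz(n,(x+a,y+b),z) for x,y in zip(u,v)])[:,:2]
    c=P.mean(0); ax=np.linalg.eigh(np.cov((P-c).T))[1][:,1]; ax=ax*np.sign(ax[0]); s=(P-c)@ax
    return c,ax,s.min(),s.max()
E
python3 - <<'E'
from h import *
s=r.get_state(); print(s["tool_pos"],s["q"].round(3))
c,ax,lo,hi=meas("top",(255,140,320,265)); print("top",c,ax,lo,hi,"end",c+ax*hi,np.arctan2(ax[1],ax[0]))
c,ax,lo,hi=meas("scene",(300,180,380,260)); print("scene",c,ax,lo,hi,"end",c+ax*hi)
Q=toolR(TUR[1],-.28)@H
go(([.48,.1275,.1],Q))if 0 else go(([.48,.1275,.1],Q),)
E
```

```text
[0.47791614 0.12713047 0.10326166] [-0.017  0.804 -0.554  2.056  0.856  0.524 -0.863]
top [0.60668651 0.08761389] [ 0.95643229 -0.29195425] -0.0855726245179184 0.07635709417071622 end [0.6797169  0.06532111] -0.2962694729897035
scene [0.59082804 0.09429759] [ 0.96055562 -0.27808792] -0.14417204993846985 0.09964248997057117 end [0.68654019 0.06658822]
rot [0.132, 0.257, -0.932] xyz [-0.0003, 0.0022, 0.0031] dist 0.004
```

{"api": "carry_out", "payload": {
  "plan": [
    {"rot": [0.017, 0.032, -0.117], "xyz": [0, 0.002, 0.003], "grip": 80},
    {"rot": [0.033, 0.064, -0.233], "xyz": [0, 0.002, 0.003], "grip": 80},
    {"rot": [0.05, 0.096, -0.35], "xyz": [0, 0.002, 0.003], "grip": 80},
    {"rot": [0.066, 0.129, -0.466], "xyz": [0, 0.002, 0.003], "grip": 80},
    {"rot": [0.083, 0.161, -0.583], "xyz": [0, 0.002, 0.003], "grip": 80},
    {"rot": [0.099, 0.193, -0.7], "xyz": [0, 0.002, 0.003], "grip": 80},
    {"rot": [0.116, 0.225, -0.816], "xyz": [0, 0.002, 0.003], "grip": 80},
    {"rot": [0.132, 0.257, -0.932], "xyz": [0, 0.002, 0.003], "grip": 80}
  ]
}}

```text
clock: 12.43
tool_pos: [0.4797, 0.1274, 0.1]
eef_rot: [0.145, 0.979, 0.02, -0.139]
contact_force: [-0.0, 0.8, -0.7]
opening: 0.683
finger_force: 0.0
```

```bash
python3 - <<'E'
from h import *
s=r.get_state(); print(s["tool_pos"],s["q"].round(3))
Q=toolR(TUR[1],-.28)@H
go(([.478,.1276,.03],Q),([.478,.1276,.005],Q))
E
```

```text
[0.47974854 0.12736615 0.09996457] [ 0.269  1.043 -0.998  1.81   0.754  1.001  0.237]
rot [-0.001, -0.001, 0.0] xyz [-0.0178, -0.0002, 0.0677] dist 0.07
rot [-0.001, -0.001, 0.0] xyz [-0.0247, -0.0002, 0.0917] dist 0.095
```

{"api": "carry_out", "payload": {
  "plan": [
    {"rot": [0, 0, 0], "xyz": [-0.009, 0, 0.034], "grip": 80},
    {"rot": [0, 0, 0], "xyz": [-0.018, 0, 0.065], "grip": 80},
    {"rot": [0, 0, 0], "xyz": [-0.022, 0, 0.082], "grip": 80},
    {"rot": [0, 0, 0], "xyz": [-0.0247, 0, 0.091], "grip": 80},
    {"rot": [0, 0, 0], "xyz": [-0.0247, 0, 0.091], "grip": 80},
    {"rot": [0, 0, 0], "xyz": [-0.0247, 0, 0.091], "grip": 255},
    {"rot": [0, 0, 0], "xyz": [-0.0247, 0, 0.091], "grip": 255},
    {"rot": [0, 0, 0], "xyz": [-0.0247, 0, 0.091], "grip": 255}
  ],
  "squeeze": 60
}}

```text
clock: 13.1
tool_pos: [0.4794, 0.1289, 0.0071]
eef_rot: [0.146, 0.98, 0.021, -0.137]
contact_force: [0.7, 0.1, 0.1]
opening: 0.486
finger_force: 0.0
```

{"api": "carry_out", "payload": {
  "plan": [
    {"rot": [0, 0, 0], "xyz": [0, 0, 0], "grip": 255},
    {"rot": [0, 0, 0], "xyz": [0, 0, 0], "grip": 255},
    {"rot": [0, 0, 0], "xyz": [0, 0, 0], "grip": 255},
    {"rot": [0, 0, 0], "xyz": [0, 0, 0], "grip": 255},
    {"rot": [0, 0, 0], "xyz": [0, 0, 0], "grip": 255}
  ]
}}

```text
clock: 13.52
tool_pos: [0.4787, 0.1284, 0.0062]
eef_rot: [0.146, 0.979, 0.02, -0.138]
contact_force: [0.7, -0.3, 3.6]
opening: 0.21
finger_force: 60.0
```

```bash
python3 - <<'E'
from h import *
s=r.get_state(); print(s["tool_pos"],s["q"].round(3),s["finger_force"])
p0=s["tool_pos"]; Q0=R.from_quat(s["eef_rot"]).as_matrix()
Mt=R.from_euler('z',-.2965).as_matrix()   # turner frame now
mid=np.array([.4682,.1306,.01])
X=Mt.T@(p0-mid); RX=Mt.T@Q0; np.savez("grasp_t.npz",X=X,RX=RX); print("TCP in turner",X)
S=rackR(YAW); tc=lambda z,y=0:(MID+S@(np.array([0,y,z])+X),S@RX)
go((p0+[0,0,.22],Q0),tc(.10,.1),tc(.09))
E
```

```text
[0.47873222 0.12837422 0.00621853] [ 0.223  1.173 -0.895  1.827  0.895  0.869  0.169] 60.00376224517822
TCP in turner [ 0.01072296  0.00094859 -0.00378147]
rot [0.0, 0.0, 0.0] xyz [0.0606, -0.0001, -0.2115] dist 0.22
rot [0.001, -0.471, -0.005] xyz [-0.1058, -0.1637, -0.2408] dist 0.31
rot [0.001, -0.471, -0.005] xyz [-0.113, -0.2636, -0.2335] dist 0.37
```

{"api": "carry_out", "payload": {
  "plan": [
    {"rot": [0, 0, 0], "xyz": [0.006, 0, -0.02], "grip": 255},
    {"rot": [0, 0, 0], "xyz": [0.015, 0, -0.053], "grip": 255},
    {"rot": [0, 0, 0], "xyz": [0.025, 0, -0.087], "grip": 255},
    {"rot": [0, 0, 0], "xyz": [0.035, 0, -0.123], "grip": 255},
    {"rot": [0, 0, 0], "xyz": [0.046, 0, -0.16], "grip": 255},
    {"rot": [0, 0, 0], "xyz": [0.055, 0, -0.192], "grip": 255},
    {"rot": [0, -0.05, 0], "xyz": [0.05, -0.015, -0.21], "grip": 255},
    {"rot": [0, -0.1, 0], "xyz": [0.03, -0.035, -0.22], "grip": 255}
  ]
}}

```text
clock: 14.18
tool_pos: [0.4988, 0.089, 0.2293]
eef_rot: [0.144, 0.986, 0.015, -0.086]
contact_force: [1.0, 0.4, -0.2]
opening: 0.21
finger_force: 60.0
```

```bash
cat >> h.py <<'E'
def tgt(f,O):
    g=np.load(f); X=g["X"].copy(); X[1]=0; S=rackR(YAW)
    return lambda z,y=0,x=0,d=0:(O+S@(np.array([x,y,z])+X),S@g["RX"])
def loc(f,O):
    """held tool's pose in the station, from the measured TCP"""
    g=np.load(f); X=g["X"].copy(); X[1]=0; s=r.get_state(); S=rackR(YAW)
    Rt=R.from_quat(s["eef_rot"]).as_matrix()@g["RX"].T
    print("held in station",(S.T@(s["tool_pos"]-Rt@X-O)).round(4),R.from_matrix(S.T@Rt).as_rotvec().round(3),"F local",(S.T@s["contact_force"]).round(1),"q",s["q"].round(2),"t",s["clock"])
E
python3 - <<'E'
from h import *
t=tgt("grasp_t.npz",MID); loc("grasp_t.npz",MID); go(t(.1,.1),t(.09))
E
```

```text
held in station [-0.1104  0.2332  0.1842] [ 0.005  0.367 -0.   ] F local [ 0.6  0.6 -0.6] q [ 0.38  0.84 -1.11  1.76  0.65  1.15  0.34] t 14.1833
rot [0.005, -0.367, 0.001] xyz [-0.1379, -0.1336, -0.0039] dist 0.192
rot [0.005, -0.367, 0.001] xyz [-0.1437, -0.2337, 0.0037] dist 0.274
```

{"api": "carry_out", "payload": {
  "plan": [
    {"rot": [0, -0.06, 0], "xyz": [-0.02, -0.033, -0.005], "grip": 255},
    {"rot": [0, -0.12, 0], "xyz": [-0.04, -0.065, -0.01], "grip": 255},
    {"rot": [0, -0.18, 0], "xyz": [-0.06, -0.095, -0.01], "grip": 255},
    {"rot": [0, -0.24, 0], "xyz": [-0.08, -0.125, -0.01], "grip": 255},
    {"rot": [0, -0.3, 0], "xyz": [-0.1, -0.155, -0.01], "grip": 255},
    {"rot": [0.003, -0.35, 0], "xyz": [-0.12, -0.185, -0.008], "grip": 255},
    {"rot": [0.005, -0.367, 0], "xyz": [-0.135, -0.21, -0.003], "grip": 255},
    {"rot": [0.005, -0.367, 0], "xyz": [-0.144, -0.2337, 0.002], "grip": 255}
  ]
}}

```text
clock: 14.85
tool_pos: [0.5653, -0.1811, 0.1975]
eef_rot: [0.146, 0.985, -0.017, 0.092]
contact_force: [0.9, 0.3, -1.1]
opening: 0.207
finger_force: 60.0
```

{"api": "carry_out", "payload": {
  "plan": [
    {"rot": [0, 0, 0], "xyz": [0, 0, 0], "grip": 255},
    {"rot": [0, 0, 0], "xyz": [0, 0, 0], "grip": 255},
    {"rot": [0, 0, 0], "xyz": [0, 0, 0], "grip": 255}
  ]
}}

```text
clock: 15.1
tool_pos: [0.5659, -0.1779, 0.1981]
eef_rot: [0.146, 0.985, -0.016, 0.092]
contact_force: [-0.2, 1.7, -1.2]
opening: 0.21
finger_force: 60.0
```

```bash
python3 - <<'E'
from h import *
t=tgt("grasp_t.npz",MID); loc("grasp_t.npz",MID); go(t(.09),t(.03))
E
```

```text
held in station [-0.001  -0.003   0.0888] [-0.004  0.005 -0.002] F local [-1.2  1.6 -0.8] q [ 0.78  0.82 -1.01  1.87  1.05  0.86  0.53] t 15.1
rot [-0.004, -0.005, -0.003] xyz [-0.0006, 0.0031, -0.0015] dist 0.003
rot [-0.004, -0.005, -0.003] xyz [-0.0174, 0.0033, 0.0561] dist 0.059
```

{"api": "carry_out", "payload": {
  "plan": [
    {"rot": [-0.004, -0.005, -0.003], "xyz": [-0.005, 0.003, 0.015], "grip": 255},
    {"rot": [-0.004, -0.005, -0.003], "xyz": [-0.009, 0.003, 0.03], "grip": 255},
    {"rot": [-0.004, -0.005, -0.003], "xyz": [-0.014, 0.003, 0.045], "grip": 255},
    {"rot": [-0.004, -0.005, -0.003], "xyz": [-0.0174, 0.003, 0.056], "grip": 255},
    {"rot": [-0.004, -0.005, -0.003], "xyz": [-0.0174, 0.003, 0.056], "grip": 255},
    {"rot": [-0.004, -0.005, -0.003], "xyz": [-0.0174, 0.003, 0.056], "grip": 255},
    {"rot": [-0.004, -0.005, -0.003], "xyz": [-0.0174, 0.003, 0.056], "grip": 255}
  ]
}}

```text
clock: 15.68
tool_pos: [0.5934, -0.1834, 0.1471]
eef_rot: [0.144, 0.985, -0.015, 0.095]
contact_force: [-0.0, -0.8, -0.4]
opening: 0.209
finger_force: 60.0
```

```bash
python3 - <<'E'
from h import *
t=tgt("grasp_t.npz",MID); loc("grasp_t.npz",MID); go(t(.03),t(.02),t(-.003))
ims=[r.snapshot("top")[130:230,340:440],r.snapshot("scene")[160:260,200:300]]
cv2.imwrite("pics/g4.png",cv2.resize(np.hstack(ims)[:,:,::-1],None,fx=4,fy=4,interpolation=2))
E
```

```text
held in station [ 0.0007 -0.0004  0.0306] [-0.    -0.001  0.001] F local [ 0.  -0.7 -0.4] q [ 0.73  0.91 -0.94  1.84  1.15  0.82  0.48] t 15.6833
rot [-0.0, 0.001, 0.001] xyz [0.0005, 0.0004, 0.0008] dist 0.001
rot [-0.0, 0.001, 0.001] xyz [-0.0023, 0.0004, 0.0104] dist 0.011
rot [-0.0, 0.001, 0.001] xyz [-0.0086, 0.0004, 0.0325] dist 0.034
```

View pics/g4.png

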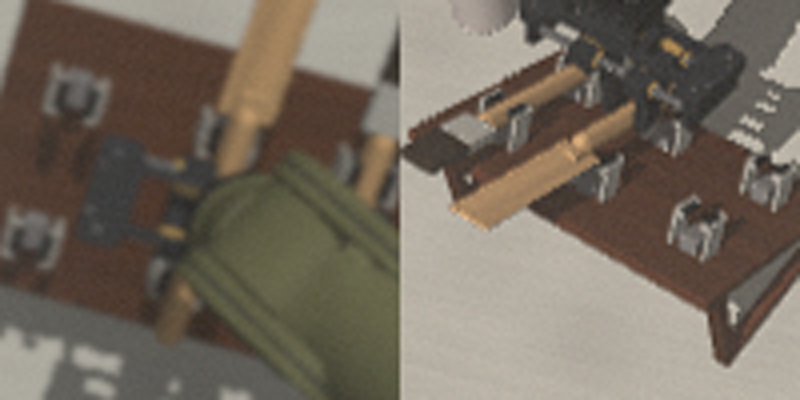

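The handle sits over both middle throats (clip about (232,130), handle about (238,130) in the 4x crop) and the blade starts just above the upper clip. Pressing in.

{"api": "carry_out", "payload": {
  "plan": [
    {"rot": [0, 0, 0], "xyz": [-0.001, 0, 0.006], "grip": 255},
    {"rot": [0, 0, 0], "xyz": [-0.003, 0, 0.012], "grip": 255},
    {"rot": [0, 0, 0], "xyz": [-0.004, 0, 0.017], "grip": 255},
    {"rot": [0, 0, 0], "xyz": [-0.005, 0, 0.021], "grip": 255},
    {"rot": [0, 0, 0], "xyz": [-0.005, 0, 0.021], "grip": 255}
  ]
}}

```text
clock: 16.2
tool_pos: [0.6032, -0.1853, 0.1271]
eef_rot: [0.144, 0.985, -0.013, 0.096]
contact_force: [2.1, 2.4, 1.9]
opening: 0.212
finger_force: 60.0
```

```bash
python3 - <<'E'
from h import *
t=tgt("grasp_t.npz",MID); loc("grasp_t.npz",MID); print(r.get_state()["moment"]); go(t(-.002))if 0 else go(t(-.002),)
E
```

```text
held in station [0.0005 0.0006 0.0083] [ 0.002 -0.002  0.   ] F local [2.1 2.9 1.1] q [ 0.72  0.94 -0.92  1.82  1.18  0.8   0.47] t 16.2
[ 0.57478298 -0.13566096  0.14492366]
rot [0.002, 0.002, 0.001] xyz [-0.0024, -0.0006, 0.01] dist 0.01
```

{"api": "carry_out", "payload": {
  "plan": [
    {"rot": [0, 0, 0], "xyz": [-0.001, 0, 0.004], "grip": 255},
    {"rot": [0, 0, 0], "xyz": [-0.002, 0, 0.007], "grip": 255},
    {"rot": [0, 0, 0], "xyz": [-0.003, 0, 0.01], "grip": 255},
    {"rot": [0, 0, 0], "xyz": [-0.003, 0, 0.012], "grip": 255},
    {"rot": [0, 0, 0], "xyz": [-0.003, 0, 0.012], "grip": 255}
  ]
}}

```text
clock: 16.62
tool_pos: [0.6072, -0.1868, 0.1188]
eef_rot: [0.144, 0.985, -0.015, 0.096]
contact_force: [-10.3, 4.4, 26.9]
opening: 0.214
finger_force: 60.0
```

```bash
python3 - <<'E'
from h import *
t=tgt("grasp_t.npz",MID); loc("grasp_t.npz",MID); print(r.get_state()["moment"]); go(t(-.002),)
E
```

```text
held in station [ 0.0005  0.0003 -0.0011] [-0.    -0.003  0.001] F local [ 2.3  1.2 29.1] q [ 0.71  0.96 -0.91  1.81  1.2   0.8   0.46] t 16.6167
[ 0.53001549  1.26517223 -0.04235873]
rot [-0.001, 0.003, 0.001] xyz [0.0002, -0.0003, 0.0011] dist 0.001
```

{"api": "carry_out", "payload": {
  "plan": [
    {"rot": [0, 0, 0], "xyz": [0, 0, 0.001], "grip": 255},
    {"rot": [0, 0, 0], "xyz": [0, 0, 0], "grip": 255},
    {"rot": [0, 0, 0], "xyz": [0, 0, -0.001], "grip": 90},
    {"rot": [0, 0, 0], "xyz": [0, 0, -0.001], "grip": 90},
    {"rot": [0, 0, 0], "xyz": [0, 0, -0.001], "grip": 90},
    {"rot": [0, 0, 0], "xyz": [0, 0, -0.001], "grip": 90},
    {"rot": [0, 0, 0], "xyz": [0, 0, -0.001], "grip": 90}
  ]
}}

```text
clock: 17.2
tool_pos: [0.6061, -0.1892, 0.1155]
eef_rot: [0.145, 0.985, -0.015, 0.094]
contact_force: [0.9, -1.0, 0.2]
opening: 0.562
finger_force: 0.0
```

{"api": "carry_out", "payload": {
  "plan": [
    {"rot": [0, 0, 0], "xyz": [0.003, 0, -0.015], "grip": 90},
    {"rot": [0, 0, 0], "xyz": [0.01, 0, -0.04], "grip": 90},
    {"rot": [0, 0, 0], "xyz": [0.018, 0, -0.075], "grip": 90},
    {"rot": [0, 0.05, 0], "xyz": [0.03, 0, -0.115], "grip": 90},
    {"rot": [0, 0.1, 0], "xyz": [0.04, -0.02, -0.15], "grip": 90},
    {"rot": [0, 0.17, 0], "xyz": [0.05, -0.055, -0.165], "grip": 90},
    {"rot": [0, 0.24, 0], "xyz": [0.06, -0.095, -0.17], "grip": 90},
    {"rot": [0, 0.3, 0], "xyz": [0.07, -0.135, -0.17], "grip": 90}
  ]
}}

```text
clock: 17.87
tool_pos: [0.4706, -0.2889, 0.2735]
eef_rot: [0.144, 0.988, 0.007, -0.052]
contact_force: [0.6, -0.7, -0.5]
opening: 0.65
finger_force: 0.0
```

```bash
python3 - <<'E'
from h import *
s=r.get_state(); print(s["tool_pos"],s["clock"])
ims=[r.snapshot("top")[110:230,330:470],r.snapshot("scene")[150:270,190:330]]
cv2.imwrite("pics/g5.png",cv2.resize(np.hstack(ims)[:,:,::-1],None,fx=2.85,fy=2.85,interpolation=2))
# spreader repeat measure
print(meas("top",(184,188,234,265)))
q=toolR(-.226,-.28)@H; c=SPR[0]+[.0097,-.0023,0]
go((c+[0,0,.11],q),(c+[0,0,-.005],q))
E
```

```text
[ 0.47063579 -0.28892368  0.27348068] 17.8667
(array([0.50532094, 0.35838035]), array([ 0.97678377, -0.21422759]), np.float64(-0.12350983823113439), np.float64(0.06445766347760044))
rot [0.011, 0.171, -0.073] xyz [0.1635, 0.63, 0.1666] dist 0.672
rot [0.011, 0.171, -0.073] xyz [0.151, 0.6303, 0.281] dist 0.706
```

View pics/g5.png

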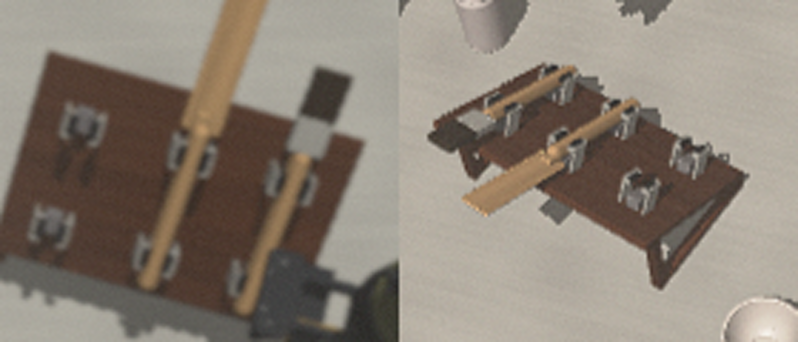

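Turner seated in both middle clips, with the brush beside it; I'll check the depth numerically later. Now to the spreader.

{"api": "carry_out", "payload": {
  "plan": [
    {"rot": [0, 0.05, 0], "xyz": [0.01, 0.038, 0.005], "grip": 90},
    {"rot": [0, 0.1, -0.02], "xyz": [0.02, 0.078, 0.01], "grip": 90},
    {"rot": [0.005, 0.15, -0.04], "xyz": [0.03, 0.118, 0.01], "grip": 90},
    {"rot": [0.01, 0.17, -0.07], "xyz": [0.04, 0.157, 0.015], "grip": 90},
    {"rot": [0.011, 0.171, -0.073], "xyz": [0.05, 0.197, 0.02], "grip": 90},
    {"rot": [0.011, 0.171, -0.073], "xyz": [0.06, 0.236, 0.02], "grip": 90},
    {"rot": [0.011, 0.171, -0.073], "xyz": [0.07, 0.276, 0.025], "grip": 90},
    {"rot": [0.011, 0.171, -0.073], "xyz": [0.08, 0.315, 0.03], "grip": 90}
  ]
}}

```text
clock: 18.68
tool_pos: [0.4812, 0.0407, 0.249]
eef_rot: [0.106, 0.985, 0.016, -0.137]
contact_force: [0.4, 0.0, -0.6]
opening: 0.647
finger_force: 0.0
```

```bash
python3 - <<'E'
from h import *
q=toolR(-.226,-.28)@H; c=SPR[0]+[.0097,-.0023,0]
s=r.get_state();print(s["q"].round(2))
# check turner seat: image of seated axis vs observed, arm away
S=rackR(YAW)
for n,box in(("top",(360,100,425,215)),("scene",(200,170,300,232))):
    a,b,cc,d=box; im=r.snapshot(n); m=cv2.inRange(cv2.cvtColor(im,cv2.COLOR_RGB2HSV),(5,70,90),(25,255,255))
    for xs in(-.08,-.03,.0,.03):
        u=proj(n,MID+S@[xs,0,0]); v=proj(n,MID+S@[xs+.01,0,0])-u; nn=np.array([-v[1],v[0]])/np.linalg.norm(v)
        k=np.arange(-7,7.1,.25); pts=np.array([u+j*nn for j in k]); on=cv2.remap(m,pts[:,:1].astype(np.float32),pts[:,1:].astype(np.float32),1).ravel()>127
        print(n,xs,"offset px",k[on].mean().round(2),"w",on.sum()*.25,"px/mm y",((proj(n,MID+S@[xs,.01,0])-u)@nn/10).round(2),"z",((proj(n,MID+S@[xs,0,.01])-u)@nn/10).round(2))
go((c+[0,0,.11],q),(c+[0,0,-.005],q))
E
```

```text
[ 0.47  0.83 -1.1   1.72  0.55  1.26  0.56]
top -0.08 offset px nan w 0.0 px/mm y -0.35 z 0.06
top -0.03 offset px 2.0 w 3.25 px/mm y -0.35 z 0.06
top 0.0 offset px -0.12 w 8.5 px/mm y -0.36 z 0.06
top 0.03 offset px 0.0 w 7.25 px/mm y -0.36 z 0.06
scene -0.08 offset px 1.25 w 2.25 px/mm y -0.22 z 0.17
scene -0.03 offset px 0.25 w 5.75 px/mm y -0.22 z 0.17
scene 0.0 offset px 0.25 w 5.75 px/mm y -0.23 z 0.18
scene 0.03 offset px 1.5 w 4.75 px/mm y -0.23 z 0.18
rot [0.002, 0.002, 0.024] xyz [0.0235, 0.3095, 0.1445] dist 0.342
rot [0.002, 0.002, 0.024] xyz [-0.0081, 0.3086, 0.2551] dist 0.4<stdin>:11: RuntimeWarning: Mean of empty slice.
  ret = ret.dtype.type(ret / rcount)
```

The turner's axis matches the seated line within about 1 mm in both views. On to the spreader.

{"api": "carry_out", "payload": {
  "plan": [
    {"rot": [0, 0, 0], "xyz": [0.004, 0.038, 0.005], "grip": 90},
    {"rot": [0, 0, 0], "xyz": [0.007, 0.077, 0.01], "grip": 90},
    {"rot": [0, 0, 0.01], "xyz": [0.01, 0.116, 0.015], "grip": 90},
    {"rot": [0, 0, 0.02], "xyz": [0.013, 0.155, 0.02], "grip": 90},
    {"rot": [0, 0, 0.024], "xyz": [0.016, 0.193, 0.03], "grip": 90},
    {"rot": [0, 0, 0.024], "xyz": [0.019, 0.23, 0.045], "grip": 90},
    {"rot": [0, 0, 0.024], "xyz": [0.022, 0.265, 0.065], "grip": 90},
    {"rot": [0, 0, 0.024], "xyz": [0.0235, 0.295, 0.09], "grip": 90}
  ]
}}

```text
clock: 19.45
tool_pos: [0.499, 0.3394, 0.1699]
eef_rot: [0.118, 0.983, 0.016, -0.137]
contact_force: [0.9, -0.5, -0.5]
opening: 0.648
finger_force: 0.0
```

```bash
python3 - <<'E'
from h import *
q=toolR(-.226,-.28)@H; c=SPR[0]+[.0097,-.0023,0]
s=r.get_state();print(s["q"].round(2))
go((c+[0,0,.05],q),(c+[0,0,-.005],q))
E
```

```text
[-0.11  1.01 -0.98  1.48  0.59  1.18  0.19]
rot [0.002, 0.003, -0.013] xyz [-0.009, 0.0191, 0.1117] dist 0.114
rot [0.002, 0.003, -0.013] xyz [-0.024, 0.0192, 0.1646] dist 0.167
```

{"api": "carry_out", "payload": {
  "plan": [
    {"rot": [0, 0, -0.005], "xyz": [-0.003, 0.01, 0.02], "grip": 90},
    {"rot": [0, 0, -0.005], "xyz": [-0.006, 0.018, 0.055], "grip": 90},
    {"rot": [0, 0, -0.005], "xyz": [-0.009, 0.018, 0.09], "grip": 90},
    {"rot": [0, 0, -0.005], "xyz": [-0.013, 0.018, 0.115], "grip": 90},
    {"rot": [0, 0, -0.005], "xyz": [-0.018, 0.018, 0.135], "grip": 90},
    {"rot": [0, 0, -0.005], "xyz": [-0.018, 0.018, 0.135], "grip": 90},
    {"rot": [0, 0, -0.005], "xyz": [-0.018, 0.018, 0.135], "grip": 90}
  ]
}}

```text
clock: 20.03
tool_pos: [0.4837, 0.357, 0.0339]
eef_rot: [0.117, 0.983, 0.014, -0.139]
contact_force: [0.1, -0.8, 1.1]
opening: 0.651
finger_force: 0.0
```

```bash
python3 - <<'E'
from h import *
q=toolR(-.226,-.28)@H; c=SPR[0]+[.0097,-.0023,0]
s=r.get_state();print(s["tool_pos"])
go((c+[0,0,-.005],q),)
E
```

```text
[0.48374338 0.35696576 0.03385868]
rot [-0.002, 0.0, -0.01] xyz [-0.0052, 0.0056, 0.0285] dist 0.03
```

{"api": "carry_out", "payload": {
  "plan": [
    {"rot": [0, 0, -0.01], "xyz": [-0.003, 0.005, 0.01], "grip": 90},
    {"rot": [0, 0, -0.01], "xyz": [-0.005, 0.005, 0.02], "grip": 90},
    {"rot": [0, 0, -0.01], "xyz": [-0.005, 0.005, 0.028], "grip": 90},
    {"rot": [0, 0, -0.01], "xyz": [-0.005, 0.005, 0.028], "grip": 90},
    {"rot": [0, 0, -0.01], "xyz": [-0.005, 0.005, 0.028], "grip": 255},
    {"rot": [0, 0, -0.01], "xyz": [-0.005, 0.005, 0.028], "grip": 255},
    {"rot": [0, 0, -0.01], "xyz": [-0.005, 0.005, 0.028], "grip": 255},
    {"rot": [0, 0, -0.01], "xyz": [-0.005, 0.005, 0.028], "grip": 255}
  ],
  "squeeze": 60
}}

```text
clock: 20.7
tool_pos: [0.4833, 0.3626, 0.0059]
eef_rot: [0.112, 0.984, 0.015, -0.138]
contact_force: [0.2, -0.4, 0.1]
opening: 0.37
finger_force: 0.0
```

{"api": "carry_out", "payload": {
  "plan": [
    {"rot": [0, 0, 0], "xyz": [0, 0, 0], "grip": 255},
    {"rot": [0, 0, 0], "xyz": [0, 0, 0], "grip": 255},
    {"rot": [0, 0, 0], "xyz": [0, 0, 0], "grip": 255},
    {"rot": [0, 0, 0], "xyz": [0, 0, 0], "grip": 255}
  ]
}}

```text
clock: 21.03
tool_pos: [0.4832, 0.3626, 0.0057]
eef_rot: [0.112, 0.984, 0.015, -0.138]
contact_force: [1.1, -1.2, 1.9]
opening: 0.211
finger_force: 60.0
```

```bash
python3 - <<'E'
from h import *
s=r.get_state(); p0=s["tool_pos"]; Q0=R.from_quat(s["eef_rot"]).as_matrix()
print(p0,s["finger_force"],s["opening"])
# pads align the handle: use tool yaw for the handle's yaw
yaw=np.arctan2(-Q0[1,0],-Q0[0,0]); print("yaw",yaw)
Mt=R.from_euler('z',yaw).as_matrix(); X=Mt.T@(p0-SPR[0]); print(X)
np.savez("grasp_s.npz",X=X,RX=Mt.T@Q0)
t=tgt("grasp_s.npz",END); go((p0+[0,0,.22],Q0),t(.1,.12),t(.09))
E
```

```text
[0.48315596 0.36257241 0.00571633] 59.990952014923096 0.21052987174177895
yaw -0.22692038511373328
[ 0.01099643 -0.00026031 -0.00428367]
rot [0.0, 0.0, 0.0] xyz [0.0604, -0.0001, -0.2115] dist 0.22
rot [-0.003, -0.471, 0.066] xyz [-0.1496, -0.2774, -0.2532] dist 0.404
rot [-0.003, -0.471, 0.066] xyz [-0.1489, -0.3974, -0.2437] dist 0.489
```

{"api": "carry_out", "payload": {
  "plan": [
    {"rot": [0, 0, 0], "xyz": [0.006, 0, -0.02], "grip": 255},
    {"rot": [0, 0, 0], "xyz": [0.015, 0, -0.053], "grip": 255},
    {"rot": [0, 0, 0], "xyz": [0.025, 0, -0.09], "grip": 255},
    {"rot": [0, 0, 0], "xyz": [0.035, 0, -0.128], "grip": 255},
    {"rot": [0, 0, 0], "xyz": [0.046, 0, -0.166], "grip": 255},
    {"rot": [0, 0, 0], "xyz": [0.05, -0.01, -0.2], "grip": 255},
    {"rot": [0, -0.05, 0], "xyz": [0.045, -0.04, -0.22], "grip": 255},
    {"rot": [0, -0.1, 0], "xyz": [0.03, -0.07, -0.235], "grip": 255}
  ]
}}

```text
clock: 21.7
tool_pos: [0.5013, 0.2883, 0.2428]
eef_rot: [0.111, 0.99, 0.011, -0.087]
contact_force: [0.2, -1.1, 0.2]
opening: 0.212
finger_force: 60.0
```

{"api": "carry_out", "payload": {
  "plan": [
    {"rot": [0, -0.05, 0.01], "xyz": [-0.014, -0.036, -0.005], "grip": 255},
    {"rot": [0, -0.1, 0.02], "xyz": [-0.03, -0.072, -0.01], "grip": 255},
    {"rot": [0, -0.15, 0.03], "xyz": [-0.045, -0.108, -0.015], "grip": 255},
    {"rot": [0, -0.2, 0.04], "xyz": [-0.06, -0.144, -0.02], "grip": 255},
    {"rot": [0, -0.25, 0.05], "xyz": [-0.075, -0.18, -0.025], "grip": 255},
    {"rot": [0, -0.3, 0.06], "xyz": [-0.09, -0.212, -0.025], "grip": 255},
    {"rot": [0, -0.34, 0.066], "xyz": [-0.105, -0.24, -0.025], "grip": 255},
    {"rot": [0, -0.37, 0.066], "xyz": [-0.115, -0.26, -0.025], "grip": 255}
  ]
}}

```text
clock: 22.37
tool_pos: [0.5578, 0.0027, 0.2438]
eef_rot: [0.146, 0.985, -0.016, 0.095]
contact_force: [-0.4, 0.2, -0.5]
opening: 0.211
finger_force: 60.0
```

```bash
python3 - <<'E'
from h import *
t=tgt("grasp_s.npz",END); loc("grasp_s.npz",END); go(t(.09),)
print(r.get_state()["finger_force"])
E
```

```text
held in station [-0.0337  0.0597  0.1571] [-0.004 -0.    -0.002] F local [-0.6  0.1 -0.3] q [ 0.42  0.67 -0.93  1.92  0.92  0.84  0.27] t 22.3667
rot [-0.003, 0.0, -0.003] xyz [-0.051, -0.0593, 0.0555] dist 0.096
59.979082345962524
```

{"api": "carry_out", "payload": {
  "plan": [
    {"rot": [0, 0, 0], "xyz": [-0.015, -0.022, 0.01], "grip": 255},
    {"rot": [0, 0, 0], "xyz": [-0.03, -0.042, 0.02], "grip": 255},
    {"rot": [0, 0, 0], "xyz": [-0.045, -0.055, 0.035], "grip": 255},
    {"rot": [0, 0, 0], "xyz": [-0.051, -0.0593, 0.0555], "grip": 255},
    {"rot": [0, 0, 0], "xyz": [-0.051, -0.0593, 0.0555], "grip": 255},
    {"rot": [0, 0, 0], "xyz": [-0.051, -0.0593, 0.0555], "grip": 255},
    {"rot": [0, 0, 0], "xyz": [-0.051, -0.0593, 0.0555], "grip": 255}
  ]
}}

```text
clock: 22.95
tool_pos: [0.5989, -0.0659, 0.2002]
eef_rot: [0.144, 0.985, -0.014, 0.095]
contact_force: [-0.2, 1.1, -1.0]
opening: 0.211
finger_force: 60.0
```

```bash
python3 - <<'E'
from h import *
t=tgt("grasp_s.npz",END); loc("grasp_s.npz",END); go(t(.03),)
E
```

```text
held in station [-0.0008  0.0057  0.0914] [0.002 0.001 0.001] F local [-0.9  1.  -0.7] q [ 0.51  0.78 -0.88  1.85  0.99  0.81  0.39] t 22.95
rot [0.002, -0.001, 0.001] xyz [-0.0177, -0.0058, 0.0587] dist 0.062
```

{"api": "carry_out", "payload": {
  "plan": [
    {"rot": [0, 0, 0], "xyz": [-0.005, -0.005, 0.015], "grip": 255},
    {"rot": [0, 0, 0], "xyz": [-0.009, -0.005, 0.03], "grip": 255},
    {"rot": [0, 0, 0], "xyz": [-0.014, -0.005, 0.045], "grip": 255},
    {"rot": [0, 0, 0], "xyz": [-0.0175, -0.005, 0.058], "grip": 255},
    {"rot": [0, 0, 0], "xyz": [-0.0175, -0.005, 0.058], "grip": 255},
    {"rot": [0, 0, 0], "xyz": [-0.0175, -0.005, 0.058], "grip": 255},
    {"rot": [0, 0, 0], "xyz": [-0.0175, -0.005, 0.058], "grip": 255}
  ]
}}

```text
clock: 23.53
tool_pos: [0.6249, -0.0801, 0.146]
eef_rot: [0.145, 0.985, -0.014, 0.095]
contact_force: [-0.1, -0.0, -0.7]
opening: 0.21
finger_force: 60.0
```

```bash
python3 - <<'E'
from h import *
t=tgt("grasp_s.npz",END); loc("grasp_s.npz",END); go(t(.03),t(.01),t(-.003))
S=rackR(YAW)
im=r.snapshot("top"); sc=r.snapshot("scene")
# is the crossbar where expected if the grip is as believed (z~.03)?
s=r.get_state(); g=np.load("grasp_s.npz"); X=g["X"].copy(); X[1]=0; Rt=R.from_quat(s["eef_rot"]).as_matrix()@g["RX"].T; o=s["tool_pos"]-Rt@X
for n,i in(("top",im),("scene",sc)):
    cor=np.array([proj(n,o+Rt@[a,b,.01]) for a,b in((.083,.06),(.101,.06),(.101,-.06),(.083,-.06))])
    m=cv2.inRange(cv2.cvtColor(i,cv2.COLOR_RGB2HSV),(5,70,90),(25,255,255)); c=cor.mean(0)
    w=np.zeros_like(m); cv2.fillPoly(w,[(c+(cor-c)*1.25).astype(np.int32)],255)
    v,u=np.nonzero(m&w); print(n,"expected",c.round(1),"seen",u.mean().round(1),v.mean().round(1))
E
```

```text
held in station [ 0.0003 -0.0004  0.0299] [ 0.     0.001 -0.   ] F local [-0.4 -0.1 -0.6] q [ 0.48  0.87 -0.82  1.81  1.08  0.77  0.36] t 23.5333
rot [0.0, -0.001, -0.0] xyz [0.0003, 0.0004, 0.0] dist 0.0
rot [0.0, -0.001, -0.0] xyz [-0.0052, 0.0004, 0.0192] dist 0.02
rot [0.0, -0.001, -0.0] xyz [-0.0088, 0.0004, 0.0317] dist 0.033
top expected [363.  144.8] seen 364.1 144.6
scene expected [270.  209.6] seen 269.9 209.5
```

Alignment agrees in both views. Pressing in two stages, as before.

{"api": "carry_out", "payload": {
  "plan": [
    {"rot": [0, 0, 0], "xyz": [-0.001, 0, 0.006], "grip": 255},
    {"rot": [0, 0, 0], "xyz": [-0.003, 0, 0.012], "grip": 255},
    {"rot": [0, 0, 0], "xyz": [-0.005, 0, 0.018], "grip": 255},
    {"rot": [0, 0, 0], "xyz": [-0.006, 0, 0.022], "grip": 255},
    {"rot": [0, 0, 0], "xyz": [-0.007, 0, 0.026], "grip": 255},
    {"rot": [0, 0, 0], "xyz": [-0.008, 0, 0.029], "grip": 255},
    {"rot": [0, 0, 0], "xyz": [-0.008, 0, 0.029], "grip": 255}
  ]
}}

```text
clock: 24.22
tool_pos: [0.6387, -0.0833, 0.1189]
eef_rot: [0.145, 0.985, -0.013, 0.095]
contact_force: [2.1, 2.6, -1.2]
opening: 0.212
finger_force: 60.0
```

```bash
python3 - <<'E'
from h import *
t=tgt("grasp_s.npz",END); loc("grasp_s.npz",END); go(t(-.003),)
E
```

```text
held in station [ 0.0007  0.0005 -0.0006] [ 0.002  0.    -0.001] F local [ 0.6  3.1 -1.6] q [ 0.47  0.92 -0.79  1.78  1.12  0.75  0.34] t 24.2167
rot [0.002, -0.0, -0.0] xyz [-0.0, -0.0005, 0.0024] dist 0.002
```

Negative normal force means the rollers are now pulling it home. A little further to bear on the saddles.

{"api": "carry_out", "payload": {
  "plan": [
    {"rot": [0, 0, 0], "xyz": [0, 0, 0.002], "grip": 255},
    {"rot": [0, 0, 0], "xyz": [-0.001, 0, 0.004], "grip": 255},
    {"rot": [0, 0, 0], "xyz": [-0.001, 0, 0.004], "grip": 255}
  ]
}}

```text
clock: 24.47
tool_pos: [0.6388, -0.0833, 0.1186]
eef_rot: [0.144, 0.985, -0.014, 0.095]
contact_force: [-13.4, 2.9, 27.0]
opening: 0.21
finger_force: 60.0
```

```bash
python3 - <<'E'
from h import *
loc("grasp_s.npz",END)
E
```

```text
held in station [ 0.0006  0.0006 -0.001 ] [0. 0. 0.] F local [ 0.1 -1.1 30.3] q [ 0.47  0.92 -0.79  1.78  1.13  0.75  0.34] t 24.4667
```

Stiff contact at 30 N, so it is on the saddles. Release and retreat up and back.

{"api": "carry_out", "payload": {
  "plan": [
    {"rot": [0, 0, 0], "xyz": [0.001, 0, -0.004], "grip": 255},
    {"rot": [0, 0, 0], "xyz": [0.001, 0, -0.004], "grip": 90},
    {"rot": [0, 0, 0], "xyz": [0.001, 0, -0.004], "grip": 90},
    {"rot": [0, 0, 0], "xyz": [0.001, 0, -0.004], "grip": 90},
    {"rot": [0, 0, 0], "xyz": [0.001, 0, -0.004], "grip": 90},
    {"rot": [0, 0, 0], "xyz": [0.001, 0, -0.004], "grip": 90}
  ]
}}

```text
clock: 24.97
tool_pos: [0.6374, -0.0852, 0.1184]
eef_rot: [0.145, 0.985, -0.015, 0.094]
contact_force: [0.4, -0.7, -0.1]
opening: 0.563
finger_force: 0.0
```

{"api": "carry_out", "payload": {
  "plan": [
    {"rot": [0, 0, 0], "xyz": [0.003, 0, -0.015], "grip": 90},
    {"rot": [0, 0, 0], "xyz": [0.01, 0, -0.04], "grip": 90},
    {"rot": [0, 0, 0], "xyz": [0.018, 0, -0.075], "grip": 90},
    {"rot": [0, 0.05, 0], "xyz": [0.03, 0, -0.115], "grip": 90},
    {"rot": [0, 0.1, 0], "xyz": [0.05, 0.02, -0.15], "grip": 90},
    {"rot": [0, 0.17, 0], "xyz": [0.07, 0.05, -0.16], "grip": 90},
    {"rot": [0, 0.24, 0], "xyz": [0.09, 0.085, -0.16], "grip": 90},
    {"rot": [0, 0.3, 0], "xyz": [0.11, 0.12, -0.16], "grip": 90}
  ]
}}

```text
clock: 25.63
tool_pos: [0.5395, 0.0716, 0.2575]
eef_rot: [0.146, 0.988, 0.008, -0.053]
contact_force: [0.5, 0.3, 0.4]
opening: 0.652
finger_force: 0.0
```

```bash
python3 - <<'E'
from h import *
s=r.get_state(); print(s["tool_pos"],s["clock"],s["opening"])
ims=[r.snapshot("top")[110:230,320:460],r.snapshot("scene")[150:270,190:330]]
cv2.imwrite("pics/g6.png",cv2.resize(np.hstack(ims)[:,:,::-1],None,fx=2.85,fy=2.85,interpolation=2))
S=rackR(YAW); im=r.snapshot("scene"); it=r.snapshot("top")
for nm,O in(("turner",MID),("spreader",END)):
  for n,i in(("top",it),("scene",im)):
    m=cv2.inRange(cv2.cvtColor(i,cv2.COLOR_RGB2HSV),(5,70,90),(25,255,255))
    for xs in(-.03,0,.03):
        u=proj(n,O+S@[xs,0,0]); v=proj(n,O+S@[xs+.01,0,0])-u; nn=np.array([-v[1],v[0]])/np.linalg.norm(v)
        k=np.arange(-6,6.1,.25); p=np.array([u+j*nn for j in k]).astype(np.float32); on=cv2.remap(m,p[:,:1],p[:,1:],1).ravel()>127
        print(nm,n,xs,k[on].mean().round(2) if on.any() else None,on.sum()*.25)
E
```

```text
[0.53945098 0.07155768 0.25749537] 25.6333 0.6516524523642222
turner top -0.03 -0.25 8.75
turner top 0 -0.12 8.5
turner top 0.03 0.0 7.25
turner scene -0.03 1.02 6.25
turner scene 0 0.25 5.75
turner scene 0.03 1.38 4.5
spreader top -0.03 3.43 2.75
spreader top 0 -0.25 7.25
spreader top 0.03 0.0 8.25
spreader scene -0.03 0.0 5.75
spreader scene 0 0.25 5.75
spreader scene 0.03 1.38 4.0
```

View pics/g6.png

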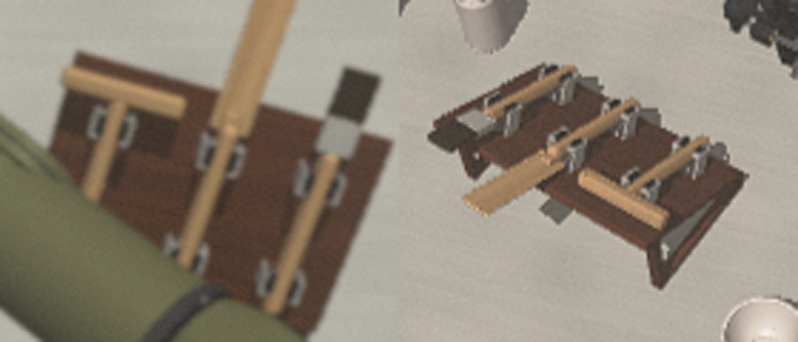

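Both tools sit in their stations, heads up the slope: the spreader's crossbar is at (125,90) and the turner's blade at (255,60) in the crop. Their axes are on the seated lines and the gripper is clear. Handing in.

```bash
python3 -c "
from plant import r
print(r.finish_job())"
```

```text
the job is handed in; nothing more can be done
None
```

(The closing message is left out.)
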